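# Fetch flange and tube from behind the canisters and set up the weld

### The arm

A 6-joint arm with a two-finger parallel gripper is mounted at the origin on the work surface. World frame = base frame: x ahead of the robot, y to its left, z up, the work surface at z = 0. Lengths are in m, angles in rad, forces in N, time in s.
With the tool pointing down it reaches from about 0.375 to 0.9 m from the base axis. Payload 3.1 kg.
Tool frame: the origin (TCP) lies between the finger pads; the fingertips stand bot.finger_overhang ahead of it and the grasp point (between the pads) lies 3 mm ahead of it (bot.finger_overhang is the distance from the TCP to the fingertips, in m); y points along the fingers, x is the direction in which the jaws open and shut, and the axes are right-handed (so a half turn about y gives the same grasp; the last joint's range is limited). The gripper opens to 87 mm and grips with 3 to 60 N. Pads are 19 mm wide; open, the fingers measure 117 mm over their backs; the gripper's body (75 mm by 190 mm) begins 51 mm behind the grasp point.
Start: joints at [-1.48, 0.527, 1.433, -0, 1.181, -0.178], TCP at [0.167, -0.602, 0.245] pointing down, gripper open.
Joint ranges: [-3.08, 3.08], [-0.75, 2.2], [0.22, 2.44], [-1.43, 4.57], [0, 2.65], [-2.85, 2.85]. Speed limits (rad/s): [2.79, 2.79, 3.14, 3.14, 3.14, 3.14].

### API

Orientations are given as a unit quaternion [w, x, y, z].
In Python, from rig import bot gives the robot as it stands. The module is installed in compiled form; this text tells all that it offers.
- The arm moves only by the shell command python3 -m jog 'ROWS' [OPENING] [FORCE]. ROWS is JSON, a list of rows, each a list of 2 entries, a list of its own where there are three numbers: the shift along the tool's x, y, z in m, then the turn about the tool's y in degrees. A call has 1 to 8 rows; each row shifts and turns the commanded pose from where the row before left it, along the tool's axes as they then stand; what a row does not reach is not made up. A row lasts 1/10 s, in which the tool goes at most 50 mm and 8.59 degrees, less where a joint would pass 70% of its speed; a pose out of reach is approached as far as the arm can. A call with a gripper value outside its range is refused whole. OPENING is the opening, from 0 (shut) to 1 (fully open), set as the call begins (- or left out, the last holds). The fingers move at their own pace and stop on an object; FORCE is the grip in N (left out, the last holds). Time passes only in rows, so rows that do not move let the fingers close. It gives the time, the measured TCP pose, the force and the opening at its end, in the units of the state.
- bot.sense(): the state, without advancing time (a new reading comes with each control period).
- bot.read_camera(name): name is "scene" or "top" or "wrist"; returns (picture, depth): 480x640x3 uint8, red, green, blue; 480x640 float32, m along the optical axis (not along the pixel's ray), 0 where there is no reading.
- bot.calibration(name): a dict with "fx", "fy", "cx", "cy" (pixels), "position" and "orientation" of the camera in the world. Camera axes: x right, y down, z forward; pixel columns grow to the right and rows downward; lengths in m; the calibration is good to about 2 mm. The wrist camera is an equidistant fisheye: a pixel r from the principal point sees the ray r / f radians off the axis. A picture is of the moment at which its call begins: read the wrist's pose just before it. calibration takes no time and is no camera call; for the wrist camera it gives the pose at the moment of the call.
- bot.close_job(): hands the job in, once; it reports no verdict.
Trained networks look in the newest picture that a camera, given by its name, has taken for a name from the list of things; names that differ only in an ending like _2 or _b are one class to them, and where a whole thing is asked for, a point or a joint stands for the part that bears it (a point fixed in the world has none). Each returns a list of dicts, best first, with "conf" (0 to 1); they miss things now and then, are a little off and sometimes report something else, mostly with a low value. They report only what shows in the picture. A call takes as long as a camera call.
- bot.spot_in(camera, query): "point" ([x, y, z] in m, in the coordinates of the camera as it stood for that picture, good to about 4 mm: the middle of the surface that is visible of it).
The state is a dict: "t": time; "joints": joint angles; "joint_vel": joint speeds; "effort": joint torques, N m; "tcp_pos": TCP position; "orientation": TCP orientation; "ft_force": force on the tool from outside, world axes, zero at the start; "wrist_torque": the same for the moment, N m; "opening": finger opening in m.
Only numpy, scipy, OpenCV 4.12 (cv2) and the standard library are available. Lean on these libraries where they do the work, as an engineer would, in place of code of your own. Each camera call takes 0.05 s, during which the arm holds its last target.

### The job

Clear the red and the yellow canister off the rack into the green side tray, standing upright; while both wait there, fetch the flange from behind and lay it flat in the middle of the copper plate, then stand the steel tube upright on the middle of the flange. Only then put the canisters back, each on the white disc of the rack lane of its own colour (whichever lane it came from), with its handle pointing to the rack's front edge, and tip nothing over on the way. Let go of everything at the end.

Things in the scene. Friction and masses are not known exactly. Their poses are not given: they have to be found in the camera images.
- red_can: Loose red canister, steel lid, black loop handle on one side, 0.3 kg. Body diameter 60, height 125 (top 12 is the lid, diameter 57). Origin: centre of underside; z up. The handle points along its own -x, reaches 60 from the axis, 27 to 95 up. Grip the body across its own y, about 95 up. Starts on either lane (underside 16 above the table), handle any way but to the back.
- yellow_can: Loose yellow canister, steel lid, black loop handle on one side, 0.3 kg. Body diameter 60, height 125 (top 12 is the lid, diameter 57). Origin: centre of underside; z up. The handle points along its own -x, reaches 60 from the axis, 27 to 95 up. Grip the body across its own y, about 95 up. Starts on either lane (underside 16 above the table), handle any way but to the back.
- flange: Loose flat round aluminium disc with six dark bolt holes drawn on its top, diameter 64, height 18, 0.16 kg, smooth side. Origin: centre of its underside, z up. It starts in one of the two rear pockets of the rack, behind a canister.
- tube: Loose upright steel tube, outer diameter 44, inner 34, height 60, 0.1 kg. Origin: centre of its lower end, z up. It starts in the other rear pocket of the rack, behind the other canister.
- red_lane: Fixed thin red plate on the rack's front half, 105 (x) by 115 (y) by 4 thick: home of the red canister. Origin: middle of its front edge, underside (12 above the table); x points to the rack's back, z up. A white disc, diameter 74, centred 65 along +x, marks where the canister stands, its underside 4 above the origin, handle along the lane's -x. Lanes lie 135 apart, in either order.
- yellow_lane: Fixed thin yellow plate on the rack's front half, 105 (x) by 115 (y) by 4 thick: home of the yellow canister. Origin: middle of its front edge, underside (12 above the table); x points to the rack's back, z up. A white disc, diameter 74, centred 65 along +x, marks where the canister stands, its underside 4 above the origin, handle along the lane's -x. Lanes lie 135 apart, in either order.
- fixture: Fixed round welding fixture: a blue base of diameter 130, 20 high, carrying a copper plate of diameter 100, whose top is 28 above the table. Origin: centre of its underside, on the table; z up. It stands on the robot's left or right, on the side opposite the tray.
- tray: Fixed shallow green tray, outer 280 (own x) by 170 (own y), rim 12 high, walls and floor 4 thick. Origin: centre of underside, on the table; z up. Stands on the robot's left or right. Canisters may stand anywhere inside, turned any way, for instance 70 either side of the centre along x.
- rack: Fixed dark plate 250 (x) by 285 (y), top 12 above the table. Origin: centre of underside; x to its back, z up. Rear pockets at x 30, y +-67.5, each between two grey cheeks (x 0 to 70, 87 apart, tops 52 above the table), open front and back: grip flange and tube there along the rack's x. Back fence at x 120, top 47 above the table. A small brown nozzle between the pockets is not part of the job.

How it is judged:
On the way, in this order (a step that is already met when the one before it is completed fails the run):
1. both canisters stand upright in the tray, released (x of red_can in the frame of tray between -0.12 and 0.12 m and y of red_can in the frame of tray between -0.065 and 0.065 m and height (world z) of each of red_can, yellow_can below 0.02 m and linear speed of each of red_can, yellow_can below 0.03 m/s and angle between each of red_can, yellow_can's own z axis and vertical below 0.12 rad and contact force between the fingers and red_can below 0.2 N and x of yellow_can in the frame of tray between -0.12 and 0.12 m and y of yellow_can in the frame of tray between -0.065 and 0.065 m and contact force between the fingers and yellow_can below 0.2 N), for 0.2 s.
2. the flange lies in the middle of the copper plate, released, while both canisters stand in the tray (all of step 1 and horizontal distance between flange and fixture below 0.012 m and z of flange in the frame of fixture between 0.022 and 0.034 m and linear speed of flange below 0.03 m/s and angle between flange's own z axis and vertical below 0.12 rad and contact force between the fingers and flange below 0.2 N), for 0.2 s.
3. the tube stands in the middle of the flange on the copper plate, released, while both canisters stand in the tray (all of step 2 and horizontal distance between tube and flange below 0.01 m and z of tube in the frame of flange between 0.012 and 0.024 m and linear speed of tube below 0.03 m/s and angle between tube's own z axis and vertical below 0.12 rad and contact force between the fingers and tube below 0.2 N), for 0.2 s.
At the end, for the whole second after the job is handed in: Flange flat on the copper plate within 12 mm of centre; tube upright on the flange within 10 mm of its centre; each canister upright on its own colour's lane within 15 mm of the white disc's centre, handle to the front within 0.3 rad; all released and at rest (horizontal distance between flange and fixture below 0.012 m and z of flange in the frame of fixture between 0.022 and 0.034 m and linear speed of each of flange, tube, red_can, yellow_can below 0.03 m/s and angle between each of flange, tube, red_can, yellow_can's own z axis and vertical below 0.12 rad and contact force between the fingers and flange below 0.2 N and horizontal distance between tube and flange below 0.01 m and z of tube in the frame of flange between 0.012 and 0.024 m and contact force between the fingers and tube below 0.2 N and x of red_can in the frame of red_lane between 0.05 and 0.08 m and y of red_can in the frame of red_lane between -0.015 and 0.015 m and z of red_can in the frame of red_lane between -0.002 and 0.012 m and angle between the x axis of red_can and the x axis of red_lane, either way round below 0.3 rad and x of red_lane in the frame of red_can below 0 m and contact force between the fingers and red_can below 0.2 N and x of yellow_can in the frame of yellow_lane between 0.05 and 0.08 m and y of yellow_can in the frame of yellow_lane between -0.015 and 0.015 m and z of yellow_can in the frame of yellow_lane between -0.002 and 0.012 m and angle between the x axis of yellow_can and the x axis of yellow_lane, either way round below 0.3 rad and x of yellow_lane in the frame of yellow_can below 0 m and contact force between the fingers and yellow_can below 0.2 N); the robot touches nothing.
It fails at once if the red canister is tipped over (angle between red_can's own z axis and vertical above 0.6 rad).
It fails at once if the yellow canister is tipped over (angle between yellow_can's own z axis and vertical above 0.6 rad).
It fails at once if the flange is tipped over (angle between flange's own z axis and vertical above 0.6 rad).
It fails at once if the tube is tipped over (angle between tube's own z axis and vertical above 0.6 rad).
It also fails if it takes over 144 s, if anything falls off the work surface, if the arm or the gripper's body presses on something with over 40 N, if the wrist force passes 120 N, or if a joint passes its speed limit or range.

## Working session

There is one attempt and no reset: what is moved stays moved. The work goes in short steps, Python scripts to look and compute and a shell command to move; the robot and the scene stay as the last step left them, time stands still between calls to the robot, and variables do not carry over. Pictures are saved under pics/ and viewed, and the job is handed in when it is done.

```bash
ls; mkdir -p pics
python3 - <<'E'
from rig import bot
import cv2,numpy as np
s=bot.sense()
for k,v in s.items(): print(k,np.round(v,4))
print(bot.finger_overhang)
for n in ("scene","top","wrist"):
    p,d=bot.read_camera(n); cv2.imwrite(f"pics/{n}0.png",p[:,:,::-1]); np.save(f"pics/{n}0_d.npy",d)
    c=bot.calibration(n); print(n,{k:np.round(v,4).tolist() for k,v in c.items()})
E
```

```text
pics
t 0.0
joints [-1.4795  0.5285  1.4339 -0.      1.1814 -0.1785]
joint_vel [ 0.0006  0.0009  0.0004 -0.0001 -0.0008 -0.    ]
effort [ 9.00000e-04 -4.40038e+01 -1.76591e+01  6.33000e-02  5.82000e-02
 -2.00000e-04]
tcp_pos [ 0.1665 -0.6017  0.2436]
orientation [ 0.5633 -0.5621  0.4287 -0.4277]
ft_force [-0.104  -0.5103 -0.6253]
wrist_torque [ 0.0647  0.0014 -0.0168]
opening 0.0872
0.022
scene {'fx': 580.4169, 'fy': 580.4169, 'cx': 314.588, 'cy': 242.2233, 'position': [1.154, 0.6592, 0.882], 'orientation': [-0.1467, 0.3291, 0.8551, -0.3728]}
top {'fx': 549.8531, 'fy': 549.8531, 'cx': 322.4307, 'cy': 242.1459, 'position': [0.3809, 0.0102, 1.0566], 'orientation': [-0.0575, 0.7053, -0.7028, 0.0732]}
wrist {'fx': 371.6483, 'fy': 371.6483, 'cx': 319.7228, 'cy': 245.0745, 'position': [0.2436, -0.5809, 0.3839], 'orientation': [0.1149, 0.7875, -0.5989, -0.0895]}
```

View pics/top0.png

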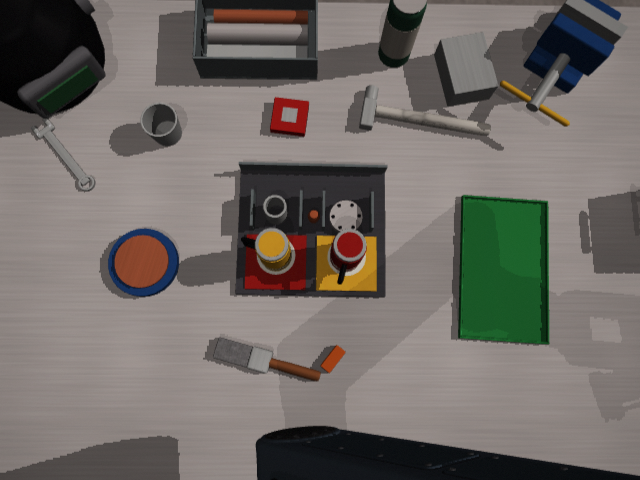

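View pics/scene0.png

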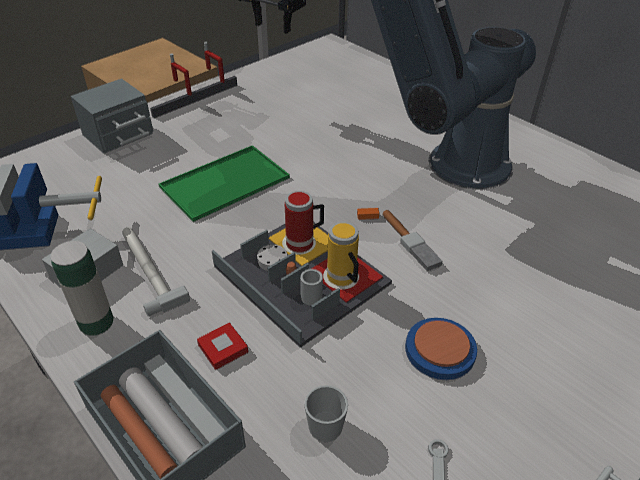

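View pics/wrist0.png

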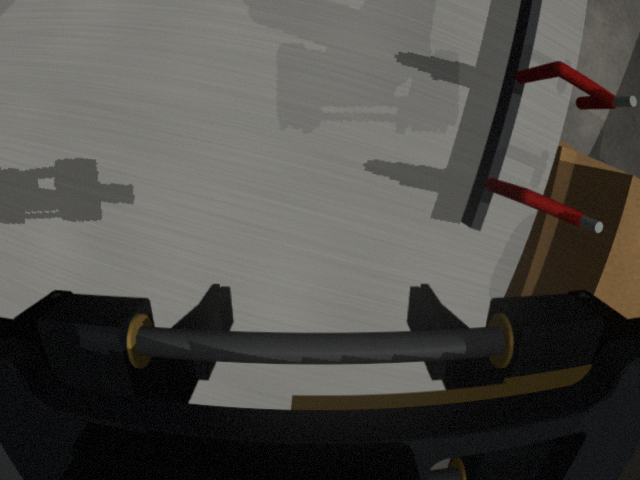

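```bash
cat > h.py <<'E'
from rig import bot
import cv2,numpy as np
from scipy.spatial.transform import Rotation as R
def rot(q): return R.from_quat([q[1],q[2],q[3],q[0]])
def T(n):
    c=bot.calibration(n); return rot(c['orientation']).as_matrix(),np.array(c['position']),c
def unproj(n,u,v,d,cal=None):
    M,p,c=cal or T(n)
    u,v,d=map(np.asarray,(u,v,d))
    if n=='wrist':
        x=(u-c['cx'])/c['fx'];y=(v-c['cy'])/c['fy'];r=np.hypot(x,y)+1e-9
        k=np.tan(r)/r; P=np.stack([x*k*d,y*k*d,d],-1)
    else: P=np.stack([(u-c['cx'])/c['fx']*d,(v-c['cy'])/c['fy']*d,d],-1)
    return P@M.T+p
def cloud(n,d,cal=None):
    v,u=np.mgrid[0:480,0:640]; return unproj(n,u,v,d,cal)
E
python3 - <<'E'
from h import *
s=bot.sense(); M=rot(s['orientation']).as_matrix(); print(np.round(M,3))
for n in("top","scene"):
  for q in ("red_can","yellow_can","flange","tube","red_lane","yellow_lane","fixture","tray","rack"):
    Mc,p,c=T(n)
    r=bot.spot_in(n,q)
    print(n,q,[(round(a['conf'],2),np.round(Mc@np.array(a['point'])+p,3).tolist()) for a in r[:2]])
print(bot.sense()['t'])
E
```

```text
[[ 0.266 -0.     0.964]
 [-0.964  0.002  0.266]
 [-0.002 -1.     0.   ]]
top red_can [(0.97, [0.541, -0.051, 0.144]), (0.32, [0.543, 0.078, 0.141])]
top yellow_can [(0.91, [0.544, 0.077, 0.141])]
top flange [(0.77, [0.627, -0.056, 0.029])]
top tube [(0.72, [0.628, 0.076, 0.06])]
top red_lane [(0.87, [0.518, 0.071, 0.017])]
top yellow_lane [(0.58, [0.628, 0.075, 0.06]), (0.56, [0.516, -0.057, 0.017])]
top fixture [(0.91, [0.532, 0.326, 0.03])]
top tray [(0.6, [0.524, -0.368, 0.006])]
top rack [(0.81, [0.653, 0.015, 0.012])]
scene red_can [(0.77, [0.558, -0.033, 0.092])]
scene yellow_can [(0.94, [0.564, 0.094, 0.101])]
scene flange [(0.63, [0.626, -0.056, 0.029]), (0.22, [0.669, 0.038, 0.014])]
scene tube [(0.84, [0.638, 0.088, 0.055]), (0.58, [0.551, -0.029, 0.015])]
scene red_lane [(0.96, [0.547, 0.11, 0.013])]
scene yellow_lane [(0.83, [0.552, -0.029, 0.017])]
scene fixture [(0.87, [0.551, 0.34, 0.029]), (0.2, [0.532, -0.357, 0.002])]
scene tray [(0.77, [0.533, -0.358, 0.002]), (0.61, [0.666, 0.039, 0.012])]
scene rack [(0.68, [0.666, 0.039, 0.015]), (0.29, [0.637, 0.088, 0.055])]
1.05
```

Run:
```python
from h import *
p=cv2.imread("pics/top0.png"); d=np.load("pics/top0_d.npy"); C=cloud('top',d)
hsv=cv2.cvtColor(p,cv2.COLOR_BGR2HSV).astype(int); H,S,V=hsv[...,0],hsv[...,1],hsv[...,2]
def circ(m,name,fit=True):
    m=m.astype(np.uint8); n,l,st,ce=cv2.connectedComponentsWithStats(m)
    i=1+np.argmax(st[1:,4]); q=C[l==i]; z=np.median(q[:,2])
    (c,r)=cv2.minEnclosingCircle(q[:,:2].astype(np.float32))
    h=cv2.convexHull(q[:,:2].astype(np.float32))[:,0]
    A=np.c_[2*h,np.ones(len(h))]; s=np.linalg.lstsq(A,(h**2).sum(1),rcond=None)[0]
    rr=cv2.minAreaRect(q[:,:2].astype(np.float32))
    print(name,'n',len(q),'z',round(z,4),'mean',q.mean(0).round(4),'mec',np.round(c,4),round(r,4),'fit',s[:2].round(4),np.sqrt(s[2]+s[0]**2+s[1]**2).round(4),'rect',np.round(rr[0],4),np.round(rr[1],4),round(rr[2],2)); return l==i
X,Y,Z=C[...,0],C[...,1],C[...,2]
reg=(d>0)&(abs(X-.56)<.2)&(abs(Y)<.2)
circ(reg&(Z>.135)&(Y>.01)&(Z<.16),'yellowtop'); circ(reg&(Z>.135)&(Y<.01)&(Z<.16),'redtop')
circ(reg&(Z>.136)&(Y>.01)&(Z<.16)&(S>120),'yellowtop c'); circ(reg&(Z>.136)&(Y<.01)&(Z<.16)&(S>120),'redtop c')
fx=(Y>.2)&(abs(X-.53)<.12)
circ(fx&(Z>.023)&(Z<.04)&(H<20)&(S>80),'copper'); circ(fx&(Z>.014)&(Z<.04)&(S>80),'blue+')
circ((Y<-.2)&(H>45)&(H<80)&(S>100),'tray'); circ((Y<-.2)&(H>45)&(H<80)&(S>100)&(Z>.008),'trayrim')
circ(reg&(X>.6)&(Y<0)&(Y>-.1)&(Z>.022)&(Z<.037)&(V>90),'flange')
circ(reg&(X>.6)&(Y>0.03)&(Z>.064)&(Z<.08)&(X<.66),'tube')
circ(reg&(Z>.006)&(Z<.15),'rack all')
circ(reg&(Y>.01)&(Z<.025)&((H<8)|(H>172))&(S>130),'redlane'); circ(reg&(Y<.01)&(Z<.025)&(H>15)&(H<32)&(S>130),'yellane')
m=reg&(Z>.035)&(X>.69)&(Z<.06); q=C[m]; print('fence',q.min(0),q.max(0)); a=np.polyfit(q[:,1],q[:,0],1); print('fence slope',a)
```

```text
yellowtop n 879 z 0.1426 mean [0.5479 0.0761 0.1425] mec [0.5484 0.0766] 0.0285 fit [0.5483 0.0763] 0.028 rect [0.5483 0.0762] [0.0553 0.0551] 45.77
redtop n 873 z 0.1425 mean [ 0.5471 -0.0556  0.1425] mec [ 0.5479 -0.0558] 0.0287 fit [ 0.5478 -0.0559] 0.0282 rect [ 0.5476 -0.0558] [0.0556 0.0562] 16.69
yellowtop c n 528 z 0.1428 mean [0.5494 0.0766 0.1429] mec [0.5494 0.0768] 0.0223 fit [0.5495 0.0767] 0.0218 rect [0.5496 0.0768] [0.0431 0.0421] 44.83
redtop c n 503 z 0.143 mean [ 0.5486 -0.0558  0.143 ] mec [ 0.5491 -0.0559] 0.022 fit [ 0.5488 -0.0559] 0.0214 rect [ 0.5487 -0.056 ] [0.0423 0.0425] 27.38
copper n 2194 z 0.0293 mean [0.5354 0.3277 0.0293] mec [0.5361 0.3286] 0.0506 fit [0.536  0.3282] 0.0497 rect [0.5356 0.3278] [0.0989 0.0987] 34.79
blue+ n 3635 z 0.0275 mean [0.534  0.3254 0.0261] mec [0.5356 0.3282] 0.0657 fit [0.5355 0.3279] 0.0646 rect [0.5356 0.3277] [0.1296 0.128 ] 75.34
tray n 12639 z 0.0054 mean [ 0.5263 -0.3655  0.0058] mec [ 0.5292 -0.3642] 0.1619 fit [ 0.5281 -0.3673] 0.1484 rect [ 0.5306 -0.3653] [0.1725 0.2828] 86.1
trayrim n 1153 z 0.0122 mean [ 0.5347
[... 292 characters left out ...]
724 mean [0.6317 0.0768 0.0721] mec [0.6321 0.0768] 0.0228 fit [0.6315 0.0768] 0.0216 rect [0.6314 0.0767] [0.0426 0.0421] 39.94
rack all n 19406 z 0.016 mean [0.5976 0.0088 0.0338] mec [0.5987 0.0081] 0.1884 fit [0.6017 0.0078] 0.1803 rect [0.6056 0.0096] [0.2876 0.2659] 89.37
redlane n 1867 z 0.0173 mean [0.5223 0.0717 0.0172] mec [0.5386 0.0772] 0.0779 fit [0.534  0.0736] 0.0683 rect [0.5381 0.0773] [0.1162 0.107 ] 89.04
yellane n 1988 z 0.0172 mean [ 0.5255 -0.0568  0.0172] mec [ 0.5367 -0.0584] 0.0784 fit [ 0.5353 -0.0605] 0.0722 rect [ 0.5366 -0.0579] [0.1161 0.1082] 88.92
fence [ 0.71565204 -0.13538377  0.035021  ] [0.72635454 0.14868831 0.05368461]
fence slope [0.01431592 0.72001109]
```

Run:
```python
import cv2
p=cv2.imread("pics/top0.png"); cv2.imwrite("pics/crop0.png",cv2.resize(p[150:310,220:400],None,fx=4,fy=3.7,interpolation=cv2.INTER_CUBIC))
```

```text
(no output)
```

View pics/crop0.png

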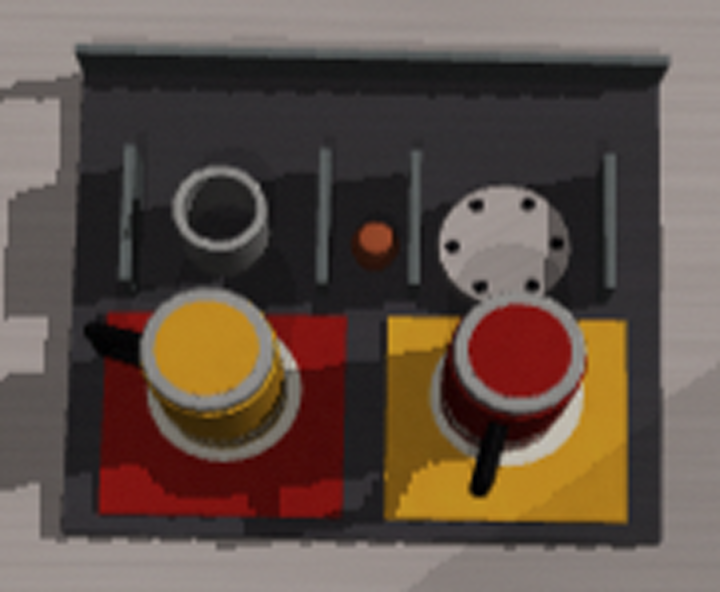

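Run:
```python
from h import *
for n in('top','scene'):
    p=cv2.imread(f"pics/{n}0.png"); d=np.load(f"pics/{n}0_d.npy"); C=cloud(n,d)
    hsv=cv2.cvtColor(p,cv2.COLOR_BGR2HSV).astype(int); X,Y,Z=C[...,0],C[...,1],C[...,2]
    for name,c in(('red',(.548,-.0558)),('yel',(.5485,.0763))):
        r=np.hypot(X-c[0],Y-c[1])
        m=(d>0)&(r>.036)&(r<.064)&(Z>.045)&(Z<.118)&(hsv[...,2]<70)
        q=C[m]; 
        if len(q)==0: print(n,name,0); continue
        a=np.arctan2(q[:,1]-c[1],q[:,0]-c[0])
        print(n,name,len(q),np.degrees(np.angle(np.exp(1j*a).mean())).round(1),'outer',np.degrees(np.angle(np.exp(1j*a[r[m]>.05]).mean())).round(1),r[m].max(), q[:,2].min(),q[:,2].max())
        m=(d>0)&(r<.034)&(Z>.03)&(Z<.146); q=C[m]
        # body side circle fit
        s=C[(d>0)&(r<.034)&(Z>.04)&(Z<.12)&(hsv[...,1]>110)]
        A=np.c_[2*s[:,:2],np.ones(len(s))]; f=np.linalg.lstsq(A,(s[:,:2]**2).sum(1),rcond=None)[0]; print('  body fit',len(s),f[:2].round(4),np.sqrt(f[2]+f[0]**2+f[1]**2).round(4))
```

```text
top red 83 165.8 outer 166.0 0.05955768886410922 0.052552735845284415 0.11305475004550336
  body fit 146 [ 0.5476 -0.0558] 0.0294
top yel 134 63.9 outer 51.2 0.06327965302131944 0.051031672160138486 0.11265605362219966
  body fit 184 [0.5487 0.0764] 0.0297
scene red 132 155.6 outer 159.3 0.05995853407964931 0.048404672063750875 0.11555276800498604
  body fit 619 [ 0.548 -0.052] 0.029
scene yel 156 73.1 outer 73.1 0.06389964943987421 0.04617318191916975 0.11117997441410377
  body fit 619 [0.5491 0.0804] 0.0287
```

Run:
```python
from h import *
for n,cs in(('top',{'red':(.5478,-.0558),'yel':(.5486,.0763)}),('scene',{'red':(.548,-.052),'yel':(.5491,.0804)})):
    p=cv2.imread(f"pics/{n}0.png"); d=np.load(f"pics/{n}0_d.npy"); C=cloud(n,d)
    hsv=cv2.cvtColor(p,cv2.COLOR_BGR2HSV).astype(int); X,Y,Z=C[...,0],C[...,1],C[...,2]
    for name,c in cs.items():
        r=np.hypot(X-c[0],Y-c[1])
        for zz in (.06,.09):
            m=(d>0)&(r>.038)&(r<.066)&(Z>zz)&(Z<.118)&(hsv[...,2]<70)
            q=C[m]; a=np.degrees(np.arctan2(q[:,1]-c[1],q[:,0]-c[0])); print(n,name,zz,len(q),np.median(a).round(1),a.std().round(1),np.percentile(a,[5,95]).round(1), q.mean(0).round(3))
```

```text
top red 0.06 71 166.0 2.9 [161.8 170.7] [ 0.499 -0.044  0.103]
top red 0.09 65 166.0 2.9 [161.7 170.8] [ 0.5   -0.044  0.106]
top yel 0.06 93 73.6 28.9 [-2.9 78.3] [0.571 0.115 0.093]
top yel 0.09 59 74.1 3.2 [68.5 78.2] [0.562 0.123 0.106]
scene red 0.06 83 163.0 2.4 [158.9 167.4] [ 0.498 -0.037  0.088]
scene red 0.09 42 163.1 2.7 [158.5 167.8] [ 0.5   -0.037  0.101]
scene yel 0.06 114 72.5 2.7 [69.3 77.7] [0.565 0.132 0.09 ]
scene yel 0.09 62 72.7 2.9 [68.9 78.5] [0.564 0.129 0.102]
```

```bash
cat > go.py <<'E'
# usage: go.py x y z [yaw_z]  -> shift in tool axes now, and turn
import sys
from h import *
s=bot.sense(); M=rot(s['orientation']).as_matrix(); p=np.array(s['tcp_pos'])
yaw=np.degrees(np.arctan2(M[1,2],M[0,2]))
t=np.array(list(map(float,sys.argv[1:4])))
print('t',round(s['t'],2),'tcp',p.round(4),'yaw',yaw.round(2),'tilt y',M[:,1].round(3),'J',np.round(np.degrees(s['joints']),0),'op',round(s['opening'],4),'F',np.round(s['ft_force'],1))
print('shift tool',(M.T@(t-p)).round(4),'len',np.linalg.norm(t-p).round(3))
if len(sys.argv)>4: print('turn',-((float(sys.argv[4])-yaw+180)%360-180))
E
python3 -m jog '[[[-0.0266,0,0.0321],0],[[-0.0266,0,0.0321],0],[[-0.0266,0,0.0321],0],[[-0.0266,0,0.0321],0],[[-0.0266,0,0.0321],0],[[-0.0266,0,0.0321],0],[[-0.0266,0,0.0321],0],[[-0.0266,0,0.0321],0]]' 1 20
python3 go.py 0.548 -0.0557 0.2436 165
```

```text
t: 1.85
tcp_pos: [0.3582, -0.3275, 0.2448]
orientation: [-0.563, 0.563, -0.428, 0.429]
ft_force: [-0.1, 0.2, -0.5]
opening: 0.087
t 1.85 tcp [ 0.3582 -0.3275  0.2448] yaw 15.44 tilt y [ 0.001 -0.001 -1.   ] J [-56.  19. 102.   0.  59.  19.] op 0.087 F [-0.1  0.2 -0.5]
shift tool [-0.2115  0.0012  0.2553] len 0.332
turn -149.5643412104148
```

```bash
python3 -m jog '[[[-0.0265,0,0.032],0],[[-0.0265,0,0.032],0],[[-0.0265,0,0.032],0],[[-0.0265,0,0.032],0],[[-0.0265,0,0.032],0],[[-0.0265,0,0.032],0],[[-0.0265,0,0.032],0],[[-0.0265,0,0.032],0]]'
python3 -m jog '[[[0,0,0],-8.5],[[0,0,0],-8.5],[[0,0,0],-8.5],[[0,0,0],-8.5],[[0,0,0],-8.5],[[0,0,0],-8.5],[[0,0,0],-8.5],[[0,0,0],-8.5]]' >/dev/null
python3 -m jog '[[[0,0,0],-8.5],[[0,0,0],-8.5],[[0,0,0],-8.5],[[0,0,0],-8.5],[[0,0,0],-8.5],[[0,0,0],-8.5],[[0,0,0],-8.5],[[0,0,0],-8.5]]' >/dev/null
python3 -m jog '[[[0,0,0],-8.5],[[0,0,0],-5],[[0,0,0],0]]'
python3 go.py 0.548 -0.0557 0.108 165
python3 - <<'E'
from h import *
p,d=bot.read_camera('wrist'); cv2.imwrite("pics/w1.png",p[:,:,::-1]); np.save("pics/w1_d.npy",d)
E
```

```text
t: 2.65
tcp_pos: [0.5486, -0.0547, 0.2448]
orientation: [0.563, -0.563, 0.428, -0.428]
ft_force: [0.3, -0.3, 1.1]
opening: 0.0869
t: 4.55
tcp_pos: [0.5477, -0.0563, 0.2446]
orientation: [-0.561, 0.561, 0.43, -0.43]
ft_force: [0.3, 0.2, 0.3]
opening: 0.0868
t 4.55 tcp [ 0.5477 -0.0563  0.2446] yaw 164.95 tilt y [ 0. -0. -1.] J [-17.  24.  93.   0.  63. -92.] op 0.0868 F [0.3 0.2 0.3]
shift tool [ 6.000e-04  1.366e-01 -1.000e-04] len 0.137
turn -0.05400597581854072
```

View pics/w1.png

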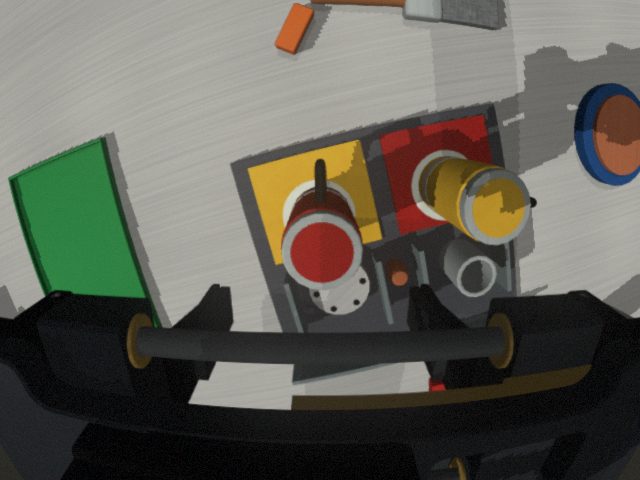

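```bash
python3 -m jog '[[[0,0.03,0],0],[[0,0.03,0],0],[[0,0.03,0],0],[[0,0.025,0],0],[[0,0.0155,0],0],[[0,0,0],0]]'
python3 -m jog '[[[0,0,0],0],[[0,0,0],0],[[0,0,0],0],[[0,0,0],0],[[0,0,0],0],[[0,0,0],0],[[0,0,0],0],[[0,0,0],0]]' 0.55 25
python3 go.py 0.548 -0.0557 0.280 165
```

```text
t: 5.2
tcp_pos: [0.5461, -0.0558, 0.1119]
orientation: [0.563, -0.56, -0.429, 0.431]
ft_force: [0.1, 0.7, 0.8]
opening: 0.0872
t: 6.0
tcp_pos: [0.5483, -0.0562, 0.1148]
orientation: [-0.561, 0.562, 0.431, -0.43]
ft_force: [0.5, 1.6, 6.8]
opening: 0.0596
t 6.0 tcp [ 0.5483 -0.0562  0.1148] yaw 164.95 tilt y [ 0.002 -0.    -1.   ] J [-17.  35.  99.   0.  45. -92.] op 0.0596 F [0.5 1.6 6.8]
shift tool [ 4.000e-04 -1.652e-01  1.000e-04] len 0.165
turn -0.049328723389663764
```

```bash
python3 -m jog '[[[0,-0.015,0],0],[[0,-0.03,0],0],[[0,-0.03,0],0],[[0,-0.025,0],0],[[-0.015,0,-0.007],0],[[-0.03,0,-0.0135],0],[[-0.036,0,-0.0163],0],[[-0.036,0,-0.0163],0]]'
python3 -m jog '[[[-0.036,0,-0.0163],0],[[-0.036,0,-0.0163],0],[[-0.036,0,-0.0163],0],[[-0.036,0,-0.0163],0],[[-0.02,0,-0.009],0],[[-0.008,0,-0.004],0],[[0,0,0],0]]'
python3 go.py 0.600 -0.370 0.1035 165
```

```text
t: 6.8
tcp_pos: [0.5675, -0.1846, 0.212]
orientation: [0.562, -0.56, -0.43, 0.431]
ft_force: [1.3, 0.8, -3.1]
opening: 0.0592
t: 7.5
tcp_pos: [0.5982, -0.3706, 0.2116]
orientation: [0.563, -0.56, -0.429, 0.43]
ft_force: [-0.5, 1.2, -2.4]
opening: 0.0596
t 7.5 tcp [ 0.5982 -0.3706  0.2116] yaw 164.84 tilt y [-0.003  0.002 -1.   ] J [ -41.   38.   71.   -0.   70. -116.] op 0.0596 F [-0.5  1.2 -2.4]
shift tool [ 0.0009  0.1081 -0.0019] len 0.108
turn -0.16298423829937292
```

```bash
python3 -m jog '[[[0,0.025,0],0],[[0,0.03,0],0],[[0,0.025,0],0],[[0,0.015,0],0],[[0,0.006,0],0],[[0,0.003,0],0],[[0,0,0],0],[[0,0,0],0]]'
python3 go.py 0.600 -0.370 0.1035 165
```

```text
t: 8.3
tcp_pos: [0.6002, -0.3699, 0.1115]
orientation: [-0.56, 0.562, 0.43, -0.43]
ft_force: [0.7, 0.7, -2.5]
opening: 0.0594
t 8.3 tcp [ 0.6002 -0.3699  0.1115] yaw 164.96 tilt y [ 0.002 -0.002 -1.   ] J [ -41.   45.   75.    0.   60. -116.] op 0.0594 F [ 0.7  0.7 -2.5]
shift tool [-0.0001  0.008   0.0002] len 0.008
turn -0.03612098463852931
```

```bash
python3 -m jog '[[[0,0.004,0],0],[[0,0.003,0],0],[[0,0,0],0],[[0,0,0],0]]'
python3 go.py 0.600 -0.370 0.1035 165
```

```text
t: 8.7
tcp_pos: [0.5994, -0.3695, 0.1031]
orientation: [0.561, -0.561, -0.43, 0.43]
ft_force: [-0.3, -0.9, -2.9]
opening: 0.0595
t 8.7 tcp [ 0.5994 -0.3695  0.1031] yaw 164.95 tilt y [-0.  0. -1.] J [ -41.   45.   76.    0.   59. -116.] op 0.0595 F [-0.3 -0.9 -2.9]
shift tool [-0.0004 -0.0004 -0.0007] len 0.001
turn -0.049630646199346984
```

```bash
python3 -m jog '[[[0,0.0015,0],0],[[0,0,0],0],[[0,0,0],0]]'; python3 -m jog '[[[0,0.001,0],0],[[0,0,0],0],[[0,0,0],0]]'
```

```text
t: 9.0
tcp_pos: [0.5998, -0.3695, 0.103]
orientation: [-0.561, 0.562, 0.43, -0.43]
ft_force: [-2.2, 1.3, 6.1]
opening: 0.059
t: 9.3
tcp_pos: [0.6, -0.3695, 0.1029]
orientation: [-0.561, 0.562, 0.43, -0.43]
ft_force: [-2.3, 3.0, 9.0]
opening: 0.0594
```

```bash
python3 -m jog '[[[0,0,0],0],[[0,0,0],0],[[0,0,0],0],[[0,0,0],0]]' 1
python3 -m jog '[[[0,-0.01,0],0],[[0,-0.02,0],0],[[0,-0.03,0],0],[[0,-0.03,0],0],[[0,-0.03,0],0],[[0,-0.025,0],0],[[0,0,0],0]]'
python3 go.py 0.5485 0.0762 0.248 73.5
python3 - <<'E'
from h import *
p,d=bot.read_camera('wrist'); cv2.imwrite("pics/w2.png",p[:,:,::-1])
E
```

```text
t: 9.7
tcp_pos: [0.5994, -0.3695, 0.1001]
orientation: [0.561, -0.561, -0.43, 0.43]
ft_force: [-0.7, -0.4, 0.1]
opening: 0.0824
t: 10.4
tcp_pos: [0.6016, -0.3712, 0.2513]
orientation: [-0.557, 0.565, 0.431, -0.43]
ft_force: [0.3, -0.0, 0.4]
opening: 0.0868
t 10.4 tcp [ 0.6016 -0.3712  0.2513] yaw 164.97 tilt y [ 0.008 -0.007 -1.   ] J [ -41.   36.   69.   -0.   74. -116.] op 0.0868 F [ 0.3 -0.   0.4]
shift tool [ 4.183e-01 -2.000e-04  1.673e-01] len 0.451
turn 91.46816420067262
```

View pics/w2.png

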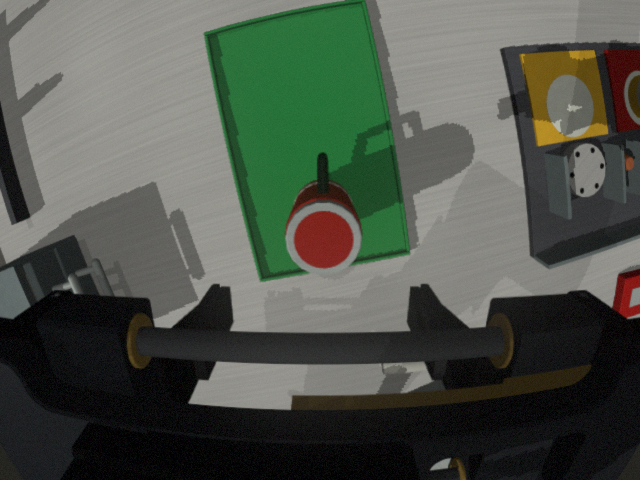

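```bash
python3 -m jog '[[[0.0348,0,0.0139],0],[[0.0348,0,0.0139],0],[[0.0348,0,0.0139],0],[[0.0348,0,0.0139],0],[[0.0348,0,0.0139],0],[[0.0348,0,0.0139],0],[[0.0348,0,0.0139],0],[[0.0348,0,0.0139],0]]' >/dev/null
python3 -m jog '[[[0.0348,0,0.0139],0],[[0.0348,0,0.0139],0],[[0.0348,0,0.0139],0],[[0.0348,0,0.0139],0],[[0,0,0],8.3],[[0,0,0],8.3],[[0,0,0],8.3],[[0,0,0],8.3]]'
python3 -m jog '[[[0,0,0],8.3],[[0,0,0],8.3],[[0,0,0],8.3],[[0,0,0],8.3],[[0,0,0],8.3],[[0,0,0],8.3],[[0,0,0],8.3],[[0,0,0],0]]'
python3 go.py 0.5485 0.0762 0.248 73.5
python3 - <<'E'
from h import *
p,d=bot.read_camera('wrist'); cv2.imwrite("pics/w3.png",p[:,:,::-1])
E
```

```text
t: 12.05
tcp_pos: [0.5456, 0.0775, 0.2441]
orientation: [0.662, -0.661, -0.249, 0.251]
ft_force: [-0.1, 0.2, -0.2]
opening: 0.0869
t: 12.85
tcp_pos: [0.5458, 0.0772, 0.2442]
orientation: [-0.7, 0.7, -0.101, 0.099]
ft_force: [0.2, 0.5, -0.4]
opening: 0.0869
t 12.85 tcp [0.5458 0.0772 0.2442] yaw 73.67 tilt y [-0.003  0.    -1.   ] J [-4. 25. 93. -0. 63. 13.] op 0.0869 F [ 0.2  0.5 -0.4]
shift tool [ 0.0029 -0.0038 -0.0002] len 0.005
turn 0.16738361663843193
```

View pics/w3.png

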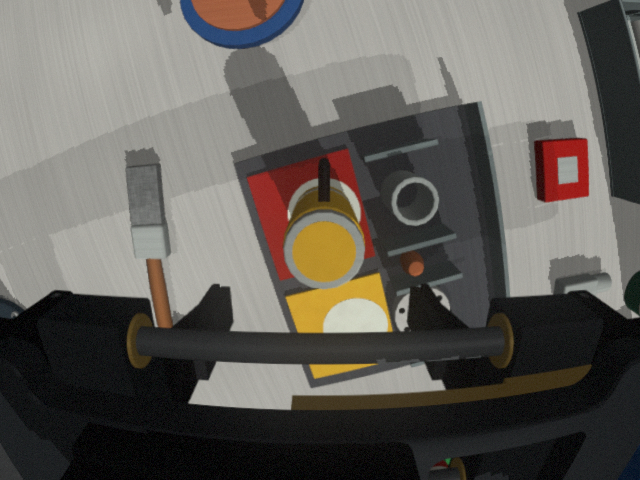

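```bash
python3 -m jog '[[[0.003,0.03,0],0],[[0,0.03,0],0],[[0,0.03,0],0],[[0,0.025,0],0],[[0,0.0155,0],0],[[0,0,0],0]]'
python3 -m jog '[[[0,0,0],0],[[0,0,0],0],[[0,0,0],0],[[0,0,0],0],[[0,0,0],0],[[0,0,0],0],[[0,0,0],0],[[0,0,0],0]]' 0.55 25
python3 go.py 0.460 -0.360 0.280 165
```

```text
t: 13.5
tcp_pos: [0.5474, 0.0764, 0.1123]
orientation: [-0.7, 0.7, -0.102, 0.097]
ft_force: [0.5, -0.8, 1.0]
opening: 0.0869
t: 14.3
tcp_pos: [0.5497, 0.0764, 0.1158]
orientation: [0.7, -0.7, 0.1, -0.101]
ft_force: [-1.7, 0.6, 6.0]
opening: 0.0592
t 14.3 tcp [0.5497 0.0764 0.1158] yaw 73.67 tilt y [ 0.001  0.    -1.   ] J [-4. 35. 99.  0. 46. 13.] op 0.0592 F [-1.7  0.6  6. ]
shift tool [ 0.0368 -0.1643 -0.444 ] len 0.475
turn -91.33459484052804
```

```bash
python3 -m jog '[[[0,-0.015,0],0],[[0,-0.03,0],0],[[0,-0.03,0],0],[[0,-0.025,0],0],[[0,0,0],-4.3],[[0,0,0],-8],[[0,0,0],-8],[[0,0,0],-8]]' >/dev/null
python3 -m jog '[[[0,0,0],-8],[[0,0,0],-8],[[0,0,0],-8],[[0,0,0],-8],[[0,0,0],-8],[[0,0,0],-8],[[0,0,0],-8],[[0,0,0],-5]]'
python3 -m jog '[[[-0.015,0,-0.001],0],[[-0.03,0,-0.002],0],[[-0.04,0,-0.0023],0],[[-0.04,0,-0.0023],0],[[-0.04,0,-0.0023],0],[[-0.04,0,-0.0023],0],[[-0.04,0,-0.0023],0],[[-0.04,0,-0.0023],0]]'
python3 -m jog '[[[-0.04,0,-0.0023],0],[[-0.04,0,-0.0023],0],[[-0.04,0,-0.0023],0],[[-0.025,0,-0.002],0],[[-0.01,0,-0.001],0],[[0,0,0],0]]'
python3 go.py 0.460 -0.360 0.1035 165
```

```text
t: 15.9
tcp_pos: [0.5492, 0.0763, 0.2143]
orientation: [0.568, -0.567, -0.421, 0.422]
ft_force: [-0.5, -0.0, -1.5]
opening: 0.0592
t: 16.7
tcp_pos: [0.4807, -0.2033, 0.2148]
orientation: [0.569, -0.569, -0.419, 0.42]
ft_force: [1.3, 0.2, -1.6]
opening: 0.0597
t: 17.3
tcp_pos: [0.4452, -0.3535, 0.2146]
orientation: [0.57, -0.569, -0.419, 0.419]
ft_force: [0.0, -0.3, -2.1]
opening: 0.0595
t 17.3 tcp [ 0.4452 -0.3535  0.2146] yaw 162.75 tilt y [-0.  0. -1.] J [ -50.   28.   92.   -0.   60. -122.] op 0.0595 F [ 0.  -0.3 -2.1]
shift tool [-0.0019  0.1111 -0.0161] len 0.112
turn -2.2509409917881555
```

```bash
python3 -m jog '[[[-0.002,0.015,-0.008],-2.2],[[0,0.03,-0.008],0],[[0,0.03,0],0],[[0,0.02,0],0],[[0,0.01,0],0],[[0,0.004,0],0],[[0,0.002,0],0],[[0,0,0],0]]'
python3 -m jog '[[[0,0.0005,0],0],[[0,0,0],0],[[0,0,0],0]]'; python3 -m jog '[[[0,0.001,0],0],[[0,0,0],0],[[0,0,0],0]]'
```

```text
t: 18.1
tcp_pos: [0.4615, -0.3586, 0.1049]
orientation: [-0.56, 0.561, 0.431, -0.431]
ft_force: [-0.4, 0.1, -1.5]
opening: 0.0595
t: 18.4
tcp_pos: [0.4611, -0.3588, 0.1041]
orientation: [-0.56, 0.561, 0.431, -0.431]
ft_force: [-0.2, -0.7, -3.4]
opening: 0.0592
t: 18.7
tcp_pos: [0.4614, -0.359, 0.1038]
orientation: [-0.56, 0.561, 0.431, -0.431]
ft_force: [-0.4, 0.8, 5.8]
opening: 0.0594
```

Contact at the tray floor. I'll release, rise and look from above.

```bash
python3 -m jog '[[[0,0,0],0],[[0,0,0],0],[[0,0,0],0],[[0,0,0],0]]' 1
python3 -m jog '[[[0,-0.01,0],0],[[0,-0.02,0],0],[[0,-0.03,0],0],[[0,-0.03,0],0],[[0,-0.03,0],0],[[0,-0.025,0],0],[[0,0,0],0]]'
python3 - <<'E'
from h import *
p,d=bot.read_camera('top'); cv2.imwrite("pics/t2.png",p[:,:,::-1]); np.save("pics/t2_d.npy",d)
p,d=bot.read_camera('scene'); cv2.imwrite("pics/s2.png",p[:,:,::-1]); np.save("pics/s2_d.npy",d)
E
```

```text
t: 19.1
tcp_pos: [0.4609, -0.3584, 0.1024]
orientation: [0.561, -0.56, -0.431, 0.431]
ft_force: [0.3, -0.4, 0.4]
opening: 0.0825
t: 19.8
tcp_pos: [0.4627, -0.3603, 0.2522]
orientation: [-0.557, 0.564, 0.431, -0.431]
ft_force: [-0.3, -0.4, 0.6]
opening: 0.087
```

View pics/t2.png

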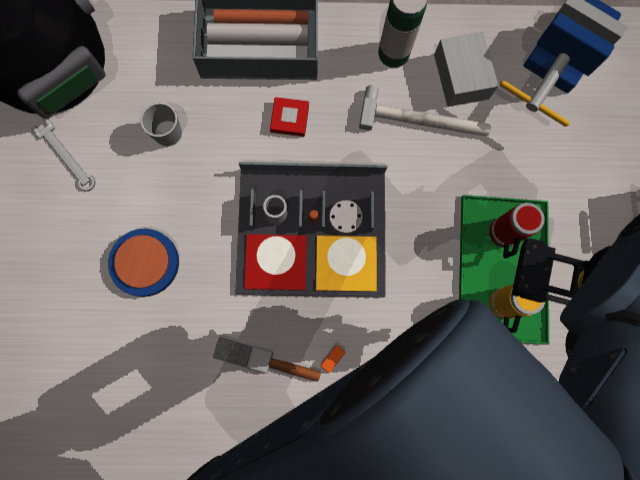

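View pics/s2.png

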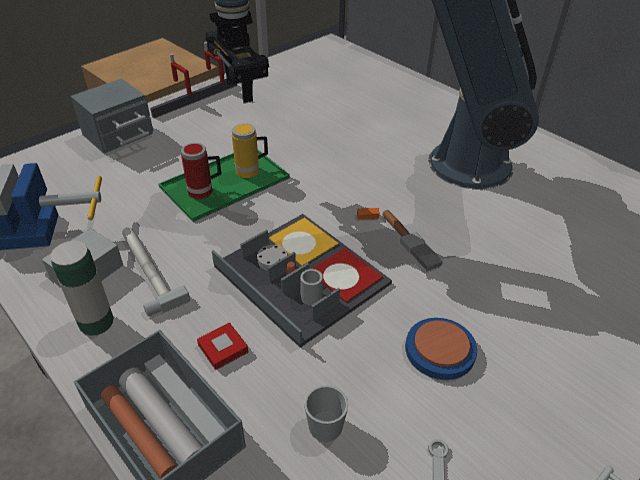

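```bash
cat > meas.py <<'E'
from h import *
def circ(C,m,name):
    m=m.astype(np.uint8); n,l,st,ce=cv2.connectedComponentsWithStats(m)
    if n<2: print(name,'none'); return
    i=1+np.argmax(st[1:,4]); q=C[l==i]; z=np.median(q[:,2])
    h=cv2.convexHull(q[:,:2].astype(np.float32))[:,0]
    A=np.c_[2*h,np.ones(len(h))]; s=np.linalg.lstsq(A,(h**2).sum(1),rcond=None)[0]
    (c,r)=cv2.minEnclosingCircle(q[:,:2].astype(np.float32)); rr=cv2.minAreaRect(q[:,:2].astype(np.float32))
    print(name,len(q),'z',round(float(z),4),'fit',s[:2].round(4),np.sqrt(s[2]+s[0]**2+s[1]**2).round(4),'mec',np.round(c,4),round(r,4),'rect',np.round(rr[0],4),np.round(rr[1],4),round(rr[2],1))
def load(f,n):
    p=cv2.imread(f"pics/{f}.png"); d=np.load(f"pics/{f}_d.npy"); C=cloud(n,d)
    hsv=cv2.cvtColor(p,cv2.COLOR_BGR2HSV).astype(int); return C,hsv[...,0],hsv[...,1],hsv[...,2],d
E
python3 - <<'E'
from meas import *
for f,n in(('t2','top'),('s2','scene')):
    C,H,S,V,d=load(f,n); X,Y,Z=C[...,0],C[...,1],C[...,2]; print(n)
    reg=(d>0)&(abs(X-.6)<.2)&(abs(Y)<.2)
    circ(C,reg&(X<.6)&(Y>.01)&(Z<.025)&(S<40)&(V>110)&(Z>.008)&(Y<.13),'disc red'); circ(C,reg&(X<.6)&(Y>-.13)&(Y<.01)&(Z<.025)&(S<60)&(V>110)&(Z>.008),'disc yel')
    circ(C,reg&(Y>.01)&(Z<.025)&((((H<8)|(H>172))&(S>130))|((S<40)&(V>110)))&(Z>.013)&(Y<.14),'lane r'); 
    circ(C,reg&(Y<.01)&(Z<.025)&((((H<32)&(H>14))&(S>130))|((S<60)&(V>110)))&(Z>.013)&(Y>-.13)&(X<.6),'lane y'); 
    circ(C,reg&(X>.58)&(X<.67)&(Y<0)&(Y>-.098)&(Z>.025)&(Z<.037),'flange')
    circ(C,reg&(X>.59)&(Y>0.03)&(Z>.066)&(Z<.08)&(X<.68),'tube')
    circ(C,(Y>.2)&(abs(X-.53)<.12)&(Z>.023)&(Z<.04)&(H<20)&(S>80),'copper')
    circ(C,(Y<-.2)&(Y>-.46)&(X<.56)&(X>.4)&(Z>.120)&(Z<.14)&(V>30),'yel can'); circ(C,(Y<-.2)&(Y>-.46)&(X>.56)&(X<.64)&(Z>.120)&(Z<.14),'red can')
E
```

```text
top
disc red 1095 z 0.0177 fit [0.5503 0.0767] 0.0356 mec [0.5502 0.0767] 0.0363 rect [0.5505 0.0769] [0.0705 0.0709] 0.8
disc yel 1106 z 0.0178 fit [ 0.5486 -0.0585] 0.0361 mec [ 0.5493 -0.058 ] 0.0371 rect [ 0.5482 -0.0579] [0.071  0.0724] 26.9
lane r 3210 z 0.0174 fit [0.5364 0.0774] 0.0702 mec [0.5382 0.0763] 0.0771 rect [0.5382 0.0771] [0.1161 0.1076] 89.1
lane y 3241 z 0.0174 fit [ 0.5333 -0.0575] 0.0716 mec [ 0.5354 -0.0587] 0.0776 rect [ 0.5367 -0.058 ] [0.1158 0.108 ] 89.2
flange 852 z 0.0313 fit [ 0.6239 -0.0569] 0.0317 mec [ 0.6239 -0.057 ] 0.0322 rect [ 0.6238 -0.057 ] [0.0625 0.0626] 9.2
tube 209 z 0.0726 fit [0.6318 0.0769] 0.0216 mec [0.632  0.0769] 0.0221 rect [0.6318 0.077 ] [0.0428 0.0422] 46.1
copper 2197 z 0.0295 fit [0.536  0.3281] 0.0497 mec [0.536  0.3285] 0.0508 rect [0.5358 0.3278] [0.099  0.0985] 78.9
yel can 415 z 0.1304 fit [ 0.4581 -0.3596] 0.026 mec [ 0.4563 -0.358 ] 0.0283 rect [ 0.4466 -0.3556] [0.0564 0.027 ] 76.0
red can 850 z 0.1302 fit [ 0.599  -0.3688] 0.0284 mec [ 0.5995 -0.3688] 0.0293 rect [ 0.5992 -0.3687] [0.0559 0.0559] 71.0
scene
disc red 6
[... 361 characters left out ...]
.015 fit [ 0.5356 -0.0548] 0.07 mec [ 0.5342 -0.0547] 0.0759 rect [ 0.5349 -0.0541] [0.1075 0.118 ] 0.1
flange 448 z 0.0283 fit [ 0.6238 -0.0544] 0.0318 mec [ 0.6241 -0.0543] 0.0336 rect [ 0.6233 -0.057 ] [0.0567 0.0643] 83.8
tube 161 z 0.0697 fit [0.6326 0.081 ] 0.0221 mec [0.6332 0.0802] 0.0235 rect [0.6324 0.0812] [0.0447 0.0427] 48.7
copper 1904 z 0.027 fit [0.5363 0.333 ] 0.0502 mec [0.5354 0.3347] 0.0522 rect [0.5371 0.3328] [0.1018 0.0985] 26.9
yel can 279 z 0.1272 fit [ 0.4604 -0.3546] 0.0295 mec [ 0.4594 -0.354 ] 0.0334 rect [ 0.4607 -0.3548] [0.0577 0.0561] 38.2
red can 319 z 0.1273 fit [ 0.5993 -0.364 ] 0.029 mec [ 0.5999 -0.3659] 0.0322 rect [ 0.5994 -0.3638] [0.0583 0.0559] 29.1
```

```bash
python3 -m jog '[[[0,0,0],8.4],[[0,0,0],8.4],[[0,0,0],8.4],[[0,0,0],8.4],[[0,0,0],8.4],[[0,0,0],8.4],[[0,0,0],8.4],[[0,0,0],8.4]]' >/dev/null
python3 -m jog '[[[0,0,0],8.4],[[0,0,0],0.3],[[0.0196,0,0.0382],0],[[0.0196,0,0.0382],0],[[0.0196,0,0.0382],0],[[0.0196,0,0.0382],0],[[0.0196,0,0.0382],0],[[0.0196,0,0.0382],0]]' >/dev/null
python3 -m jog '[[[0.0196,0,0.0382],0],[[0.0196,0,0.0382],0],[[0,0,0],0],[[0,0,0],0]]'
python3 go.py 0.6245 -0.0575 0.150 89.2
python3 - <<'E'
from h import *
p,d=bot.read_camera('wrist'); cv2.imwrite("pics/w4.png",p[:,:,::-1])
E
```

```text
t: 21.9
tcp_pos: [0.6213, -0.0538, 0.2463]
orientation: [0.707, -0.707, 0.004, -0.002]
ft_force: [0.4, -0.9, 0.2]
opening: 0.0869
t 21.9 tcp [ 0.6213 -0.0538  0.2463] yaw 89.53 tilt y [-0.002  0.    -1.   ] J [-15.  30.  82.  -0.  68. -15.] op 0.0869 F [ 0.4 -0.9  0.2]
shift tool [ 0.0035  0.0963 -0.0036] len 0.096
turn 0.3336166112284502
```

View pics/w4.png

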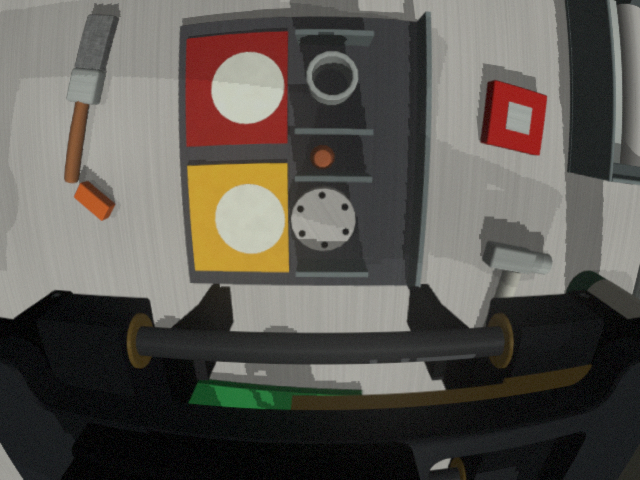

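```bash
python3 -m jog '[[[0.0035,0.03,-0.0035],0.3],[[0,0.04,0],0],[[0,0.04,0],0],[[0,0.04,0],0],[[0,0.025,0],0],[[0,0.01,0],0],[[0,0,0],0],[[0,0,0],0]]'
python3 go.py 0.6245 -0.0575 0.038 89.2
```

```text
t: 22.75
tcp_pos: [0.6259, -0.0595, 0.0636]
orientation: [-0.707, 0.707, -0.006, 0.007]
ft_force: [-0.0, -0.1, 0.5]
opening: 0.0872
t 22.75 tcp [ 0.6259 -0.0595  0.0636] yaw 88.92 tilt y [ 0.002 -0.001 -1.   ] J [-16.  44.  89.  -0.  47. -15.] op 0.0872 F [-0.  -0.1  0.5]
shift tool [-0.0015  0.0256  0.002 ] len 0.026
turn -0.2825424497801805
```

```bash
python3 -m jog '[[[0,0.012,0.001],0],[[0,0.008,0],0],[[0,0.004,0],0],[[0,0,0],0],[[0,0,0],0]]'
python3 go.py 0.6245 -0.0575 0.037 89.2
```

```text
t: 23.25
tcp_pos: [0.6253, -0.0574, 0.0385]
orientation: [-0.707, 0.707, -0.006, 0.006]
ft_force: [-0.3, -0.1, 0.5]
opening: 0.0871
t 23.25 tcp [ 0.6253 -0.0574  0.0385] yaw 88.98 tilt y [ 0. -0. -1.] J [-15.  46.  89.  -0.  45. -14.] op 0.0871 F [-0.3 -0.1  0.5]
shift tool [-0.0008  0.0015 -0.0001] len 0.002
turn -0.22484554033826498
```

```bash
python3 -m jog '[[[0,0.001,0],0],[[0,0,0],0],[[0,0,0],0],[[0,0,0],0],[[0,0,0],0],[[0,0,0],0],[[0,0,0],0],[[0,0,0],0]]' 0.55 30
python3 go.py 0.6245 -0.0575 0.037 89.2
python3 -m jog '[[[0,-0.01,0],0],[[0,-0.015,0],0],[[0,-0.02,0],0],[[0,-0.03,0],0],[[0,-0.03,0],0],[[0,-0.02,0],0],[[0,0,0],0],[[0,0,0],0]]'
python3 go.py 0.536 0.328 0.160 89.2
python3 - <<'E'
from h import *
p,d=bot.read_camera('scene'); cv2.imwrite("pics/s3.png",p[:,:,::-1])
E
```

```text
t: 24.05
tcp_pos: [0.6217, -0.0568, 0.038]
orientation: [0.708, -0.707, 0.009, -0.003]
ft_force: [-6.6, 0.6, 10.1]
opening: 0.0634
t 24.05 tcp [ 0.6217 -0.0568  0.038 ] yaw 89.0 tilt y [-0.008  0.001 -1.   ] J [-15.  46.  89.  -0.  45. -14.] op 0.0634 F [-6.6  0.6 10.1]
shift tool [ 0.0028  0.001  -0.0007] len 0.003
turn -0.20239046977729913
t: 24.85
tcp_pos: [0.6255, -0.0575, 0.1632]
orientation: [-0.707, 0.707, -0.006, 0.007]
ft_force: [0.8, 0.1, -1.5]
opening: 0.0634
t 24.85 tcp [ 0.6255 -0.0575  0.1632] yaw 88.96 tilt y [ 0.002 -0.    -1.   ] J [-15.  36.  86.   0.  58. -14.] op 0.0634 F [ 0.8  0.1 -1.5]
shift tool [-0.0964  0.0029  0.3838] len 0.396
turn -0.24040258269747028
```

View pics/s3.png

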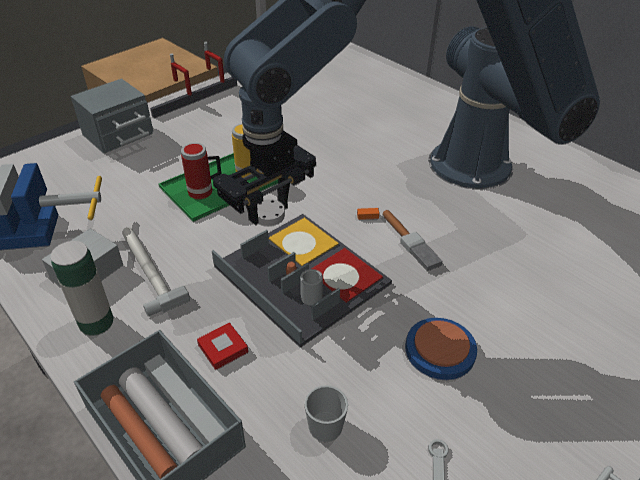

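```bash
python3 -m jog '[[[-0.005,0,0.019],0],[[-0.0085,0,0.034],0],[[-0.0105,0,0.042],0],[[-0.0105,0,0.042],0],[[-0.0105,0,0.042],0],[[-0.0105,0,0.042],0],[[-0.0105,0,0.042],0],[[-0.0105,0,0.042],0]]' >/dev/null
python3 -m jog '[[[-0.0105,0,0.042],0],[[-0.0065,0,0.025],0],[[-0.003,0,0.012],0],[[0,0,0],0],[[0,0.03,0],0],[[0,0.03,0],0],[[0,0.02,0],0],[[0,0,0],0]]'
python3 -m jog '[[[0,0,0],0],[[0,0,0],0]]'
python3 go.py 0.5365 0.3275 0.0535 89.2
```

```text
t: 26.5
tcp_pos: [0.5336, 0.3254, 0.079]
orientation: [-0.706, 0.708, -0.01, 0.004]
ft_force: [-0.6, -0.0, -1.9]
opening: 0.0635
t: 26.7
tcp_pos: [0.537, 0.3278, 0.0838]
orientation: [0.707, -0.707, 0.006, -0.008]
ft_force: [1.0, -0.0, -1.2]
opening: 0.0632
t 26.7 tcp [0.537  0.3278 0.0838] yaw 88.9 tilt y [ 0.002  0.001 -1.   ] J [21. 42. 88. -0. 49. 22.] op 0.0632 F [ 1.  -0.  -1.2]
shift tool [-0.0005  0.0303 -0.0003] len 0.03
turn -0.30288872975708614
```

```bash
python3 -m jog '[[[0,0.012,0],0],[[0,0.01,0],0],[[0,0.004,0],0],[[0,0.002,0],0],[[0,0,0],0],[[0,0,0],0]]'
python3 -m jog '[[[0,0.001,0],0],[[0,0,0],0],[[0,0,0],0]]'
python3 go.py 0.5365 0.3275 0.0535 89.2
```

```text
t: 27.3
tcp_pos: [0.5359, 0.3284, 0.0545]
orientation: [0.707, -0.707, 0.006, -0.007]
ft_force: [0.0, -0.3, -1.2]
opening: 0.0633
t: 27.6
tcp_pos: [0.536, 0.3284, 0.0542]
orientation: [0.707, -0.707, 0.006, -0.007]
ft_force: [-0.7, 0.3, 4.7]
opening: 0.0635
t 27.6 tcp [0.536  0.3284 0.0542] yaw 88.96 tilt y [ 0.001  0.    -1.   ] J [21. 45. 89.  0. 46. 22.] op 0.0635 F [-0.7  0.3  4.7]
shift tool [ 0.0006  0.0007 -0.0009] len 0.001
turn -0.23958202027785092
```

Contact. Release and rise, then view.

```bash
python3 -m jog '[[[0,0,0],0],[[0,0,0],0],[[0,0,0],0],[[0,0,0],0],[[0,0,0],0]]' 1
python3 -m jog '[[[0,-0.01,0],0],[[0,-0.02,0],0],[[0,-0.04,0],0],[[0,-0.04,0],0],[[0,-0.04,0],0],[[0,-0.02,0],0],[[0,0,0],0],[[0,0,0],0]]'
python3 go.py 0.6325 0.0765 0.160 89.2
python3 - <<'E'
from h import *
p,d=bot.read_camera('wrist'); cv2.imwrite("pics/w5.png",p[:,:,::-1])
p,d=bot.read_camera('scene'); cv2.imwrite("pics/s5.png",p[:,:,::-1]); np.save("pics/s5_d.npy",d)
from meas import *
C,H,S,V,d=load('s5','scene'); X,Y,Z=C[...,0],C[...,1],C[...,2]
circ(C,(Y>.2)&(abs(X-.53)<.12)&(Z>.04)&(Z<.055)&(S<80),'flange')
E
```

```text
t: 28.1
tcp_pos: [0.5356, 0.3282, 0.0533]
orientation: [-0.707, 0.707, -0.007, 0.006]
ft_force: [-0.3, 0.1, -0.1]
opening: 0.0859
t: 28.9
tcp_pos: [0.5354, 0.3281, 0.2239]
orientation: [0.707, -0.707, 0.006, -0.007]
ft_force: [-0.3, -0.8, -1.0]
opening: 0.0871
t 28.9 tcp [0.5354 0.3281 0.2239] yaw 88.96 tilt y [ 0.  0. -1.] J [21. 32. 83. -0. 65. 22.] op 0.0871 F [-0.3 -0.8 -1. ]
shift tool [ 0.1017  0.0639 -0.2498] len 0.277
turn -0.24006782237734114
flange 805 z 0.045 fit [0.5368 0.3321] 0.0319 mec [0.5363 0.3326] 0.0331 rect [0.5373 0.332 ] [0.0627 0.0627] 82.9
```

View pics/s5.png

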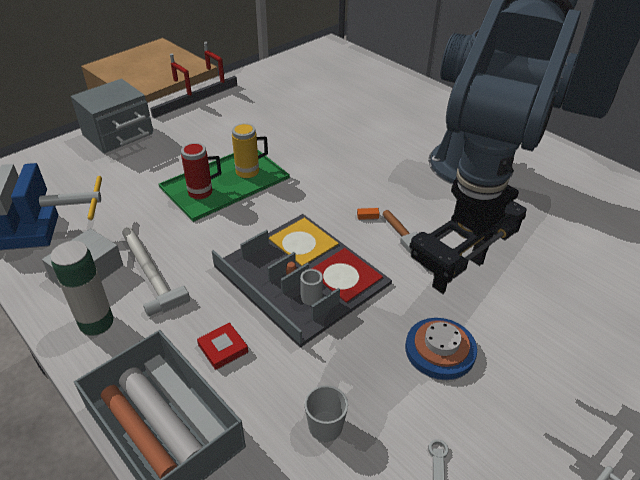

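View pics/w5.png

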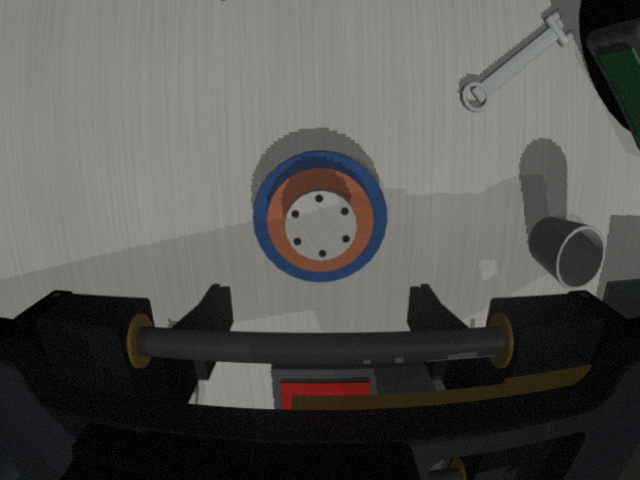

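```bash
python3 -m jog '[[[0.0137,0,-0.0357],0],[[0.0137,0,-0.0357],0],[[0.0137,0,-0.0357],0],[[0.0137,0,-0.0357],0],[[0.0137,0,-0.0357],0],[[0.0137,0,-0.0357],0],[[0.0137,0,-0.0357],0],[[0,0,0],0]]'
python3 -m jog '[[[0,0.03,0],0],[[0,0.04,0],0],[[0,0.03,0],0],[[0,0,0],0],[[0,0,0],0],[[0,0,0],0]]'
python3 go.py 0.632 0.0765 0.050 89.2
```

```text
t: 29.8
tcp_pos: [0.6283, 0.0717, 0.2214]
orientation: [-0.706, 0.708, -0.009, 0.008]
ft_force: [-0.8, 0.4, 1.1]
opening: 0.087
t: 30.4
tcp_pos: [0.6281, 0.0769, 0.1248]
orientation: [0.707, -0.707, 0.005, -0.007]
ft_force: [-0.2, -0.6, 0.3]
opening: 0.087
t 30.4 tcp [0.6281 0.0769 0.1248] yaw 88.98 tilt y [ 0.002 -0.    -1.   ] J [-3. 39. 87.  0. 54. -2.] op 0.087 F [-0.2 -0.6  0.3]
shift tool [ 0.0038  0.0748 -0.0003] len 0.075
turn -0.22364381390531207
```

```bash
python3 -m jog '[[[0.0038,0.015,0],0],[[0,0.02,0],0],[[0,0.02,0],0],[[0,0.013,0],0],[[0,0.006,0],0],[[0,0,0],0],[[0,0,0],0]]'
python3 go.py 0.632 0.0765 0.050 89.2
python3 -m jog '[[[0,0,0],0],[[0,0,0],0],[[0,0,0],0],[[0,0,0],0],[[0,0,0],0],[[0,0,0],0],[[0,0,0],0],[[0,0,0],0]]' 0.35 15
python3 -m jog '[[[0,0,0],0],[[0,0,0],0],[[0,0,0],0],[[0,0,0],0]]'
python3 go.py 0.536 0.328 0.170 89.2
```

```text
t: 31.1
tcp_pos: [0.6315, 0.0765, 0.0501]
orientation: [-0.707, 0.707, -0.006, 0.007]
ft_force: [-0.2, -0.1, -0.3]
opening: 0.0871
t 31.1 tcp [0.6315 0.0765 0.0501] yaw 88.96 tilt y [ 0.001 -0.    -1.   ] J [-3. 46. 88.  0. 46. -2.] op 0.0871 F [-0.2 -0.1 -0.3]
shift tool [0.0005 0.0001 0.    ] len 0.001
turn -0.24015693911943004
t: 31.9
tcp_pos: [0.6309, 0.0765, 0.0496]
orientation: [0.707, -0.707, 0.006, -0.006]
ft_force: [-0.0, -1.2, 0.1]
opening: 0.0431
t: 32.3
tcp_pos: [0.6309, 0.0765, 0.0496]
orientation: [-0.707, 0.707, -0.006, 0.006]
ft_force: [0.1, -0.7, 0.7]
opening: 0.0428
t 32.3 tcp [0.6309 0.0765 0.0496] yaw 88.96 tilt y [ 0. -0. -1.] J [-3. 46. 88.  0. 46. -2.] op 0.0428 F [ 0.1 -0.7  0.7]
shift tool [-0.0995 -0.1205  0.2497] len 0.295
turn -0.24160150417156956
```

```bash
python3 -m jog '[[[0,-0.015,0],0],[[0,-0.025,0],0],[[0,-0.035,0],0],[[0,-0.025,0],0],[[0,0,0],0],[[-0.0055,0,0.0139],0],[[-0.01,0,0.025],0],[[-0.014,0,0.035],0]]'
python3 -m jog '[[[-0.014,0,0.035],0],[[-0.014,0,0.035],0],[[-0.014,0,0.035],0],[[-0.014,0,0.035],0],[[-0.009,0,0.023],0],[[-0.005,0,0.013],0],[[0,0,0],0],[[0,0,0],0]]'
python3 -m jog '[[[0,0,0],0],[[0,0,0],0]]'
python3 go.py 0.536 0.3283 0.085 89.2
```

```text
t: 33.1
tcp_pos: [0.6012, 0.1511, 0.1478]
orientation: [-0.707, 0.707, -0.009, 0.006]
ft_force: [1.1, 1.2, -0.9]
opening: 0.0434
t: 33.9
tcp_pos: [0.5354, 0.3276, 0.1487]
orientation: [-0.707, 0.708, -0.007, 0.006]
ft_force: [0.1, -0.5, -1.1]
opening: 0.0433
t: 34.1
tcp_pos: [0.5365, 0.3269, 0.1495]
orientation: [-0.707, 0.707, -0.007, 0.007]
ft_force: [0.4, -0.1, -1.8]
opening: 0.0431
t 34.1 tcp [0.5365 0.3269 0.1495] yaw 88.85 tilt y [-0. -0. -1.] J [21. 37. 86. -0. 57. 22.] op 0.0431 F [ 0.4 -0.1 -1.8]
shift tool [-0.0005  0.0645  0.0014] len 0.064
turn -0.353101079980604
```

```bash
python3 -m jog '[[[0,0.015,0.001],0],[[0,0.02,0],0],[[0,0.015,0],0],[[0,0.008,0],0],[[0,0.004,0],0],[[0,0.0015,0],0],[[0,0,0],0],[[0,0,0],0]]'
python3 go.py 0.536 0.3283 0.084 89.2
python3 - <<'E'
from h import *
p,d=bot.read_camera('scene'); cv2.imwrite("pics/s6.png",p[150:450,200:600,::-1])
p,d=bot.read_camera('top'); cv2.imwrite("pics/t6.png",p[:,:,::-1]); np.save("pics/t6_d.npy",d)
E
```

```text
t: 34.9
tcp_pos: [0.5364, 0.3294, 0.0867]
orientation: [0.707, -0.707, 0.006, -0.007]
ft_force: [-0.1, -0.4, -0.1]
opening: 0.043
t 34.9 tcp [0.5364 0.3294 0.0867] yaw 88.96 tilt y [ 0.001  0.001 -1.   ] J [21. 42. 88.  0. 50. 22.] op 0.043 F [-0.1 -0.4 -0.1]
shift tool [-0.0004  0.0027 -0.0011] len 0.003
turn -0.23711179315759523
```

View pics/s6.png

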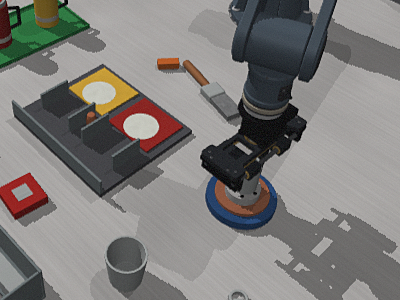

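```bash
python3 -m jog '[[[0,0.0015,-0.0008],0],[[0,0,0],0],[[0,0,0],0]]'
python3 -m jog '[[[0,0.001,0],0],[[0,0,0],0],[[0,0,0],0]]'
python3 -m jog '[[[0,0.0005,0],0],[[0,0,0],0],[[0,0,0],0]]'
```

```text
t: 35.3
tcp_pos: [0.5359, 0.3284, 0.0846]
orientation: [0.707, -0.707, 0.006, -0.006]
ft_force: [0.0, -0.8, -0.0]
opening: 0.0432
t: 35.6
tcp_pos: [0.536, 0.3285, 0.0836]
orientation: [0.707, -0.707, 0.006, -0.006]
ft_force: [-0.2, 0.6, -1.6]
opening: 0.0428
t: 35.9
tcp_pos: [0.536, 0.3285, 0.0836]
orientation: [0.707, -0.707, 0.006, -0.007]
ft_force: [-1.1, 0.0, 4.0]
opening: 0.0433
```

```bash
python3 -m jog '[[[0,0,0],0],[[0,0,0],0],[[0,0,0],0],[[0,0,0],0],[[0,0,0],0],[[0,0,0],0]]' 1
python3 -m jog '[[[0,-0.01,0],0],[[0,-0.02,0],0],[[0,-0.04,0],0],[[0,-0.04,0],0],[[0,-0.03,0],0],[[0,-0.02,0],0],[[0,0,0],0],[[0,0,0],0]]'
python3 go.py 0.460 -0.3585 0.250 165
python3 - <<'E'
from h import *
p,d=bot.read_camera('wrist'); cv2.imwrite("pics/w7.png",p[:,:,::-1])
p,d=bot.read_camera('scene'); cv2.imwrite("pics/s7.png",p[:,:,::-1]); np.save("pics/s7_d.npy",d)
from meas import *
C,H,S,V,d=load('s7','scene'); X,Y,Z=C[...,0],C[...,1],C[...,2]
circ(C,(Y>.2)&(abs(X-.53)<.12)&(Z>.04)&(Z<.055)&(S<80),'flange')
circ(C,(Y>.2)&(abs(X-.53)<.12)&(Z>.098)&(Z<.115),'tube')
E
```

```text
t: 36.5
tcp_pos: [0.5359, 0.3284, 0.0829]
orientation: [-0.707, 0.707, -0.006, 0.006]
ft_force: [-0.3, 0.2, 0.5]
opening: 0.0822
t: 37.3
tcp_pos: [0.5356, 0.3283, 0.2433]
orientation: [0.707, -0.707, 0.006, -0.007]
ft_force: [-0.5, 0.2, 0.1]
opening: 0.087
t 37.3 tcp [0.5356 0.3283 0.2433] yaw 88.96 tilt y [ 0.  0. -1.] J [21. 31. 82. -0. 68. 22.] op 0.087 F [-0.5  0.2  0.1]
shift tool [-0.0632 -0.0068 -0.6881] len 0.691
turn -76.03990732044707
flange 424 z 0.0453 fit [0.5375 0.3328] 0.032 mec [0.5377 0.3329] 0.0332 rect [0.5421 0.3351] [0.0531 0.0628] 26.5
tube 262 z 0.1038 fit [0.5373 0.3333] 0.0222 mec [0.5361 0.3335] 0.0237 rect [0.5375 0.3335] [0.0433 0.0429] 5.8
```

View pics/s7.png

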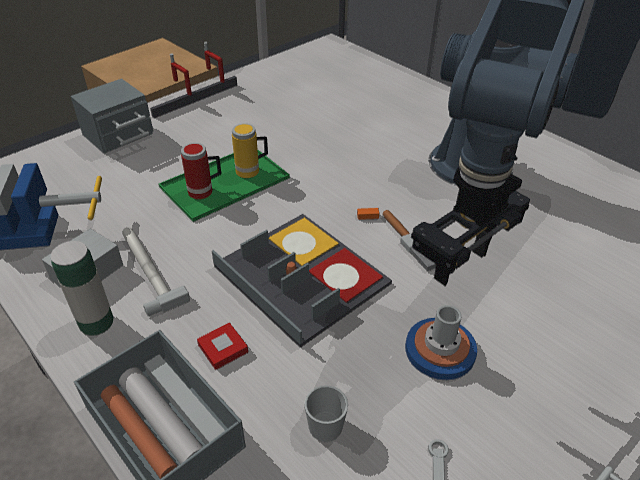

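View pics/w7.png

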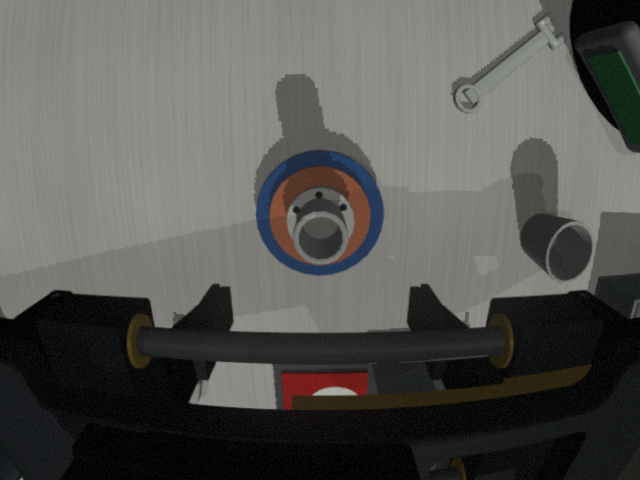

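```bash
python3 -m jog '[[[0.0045,0,-0.041],0],[[0.0045,0,-0.041],0],[[0.0045,0,-0.041],0],[[0.0045,0,-0.041],0],[[0.0045,0,-0.041],0],[[0.0045,0,-0.041],0],[[0.0045,0,-0.041],0],[[0.0045,0,-0.041],0]]' >/dev/null
python3 -m jog '[[[0.0045,0,-0.041],0],[[0.0045,0,-0.041],0],[[0.0045,0,-0.041],0],[[0.0045,0,-0.041],0],[[0.0045,0,-0.041],0],[[0.0045,0,-0.041],0],[[0.0045,0,-0.041],0],[[0.0045,0,-0.041],0]]' >/dev/null
python3 -m jog '[[[0.0045,0,-0.041],0],[[0,0,0],0],[[0,0,0],-8.5],[[0,0,0],-8.5],[[0,0,0],-8.5],[[0,0,0],-8.5],[[0,0,0],-8.5],[[0,0,0],-8.5]]' >/dev/null
python3 -m jog '[[[0,0,0],-8.5],[[0,0,0],-8.5],[[0,0,0],-8],[[0,0,0],0],[[0,0,0],0]]'
python3 go.py 0.5997 -0.3695 0.102 165
python3 - <<'E'
from h import *
p,d=bot.read_camera('wrist'); cv2.imwrite("pics/w8.png",p[:,:,::-1])
p,d=bot.read_camera('top'); cv2.imwrite("pics/t8.png",p[:,:,::-1]); np.save("pics/t8_d.npy",d)
p,d=bot.read_camera('scene'); cv2.imwrite("pics/s8.png",p[:,:,::-1]); np.save("pics/s8_d.npy",d)
E
```

```text
t: 40.3
tcp_pos: [0.5993, -0.3689, 0.2417]
orientation: [0.563, -0.561, -0.429, 0.43]
ft_force: [0.5, -0.8, -0.9]
opening: 0.0866
t 40.3 tcp [ 0.5993 -0.3689  0.2417] yaw 164.81 tilt y [-0.002  0.002 -1.   ] J [ -41.   37.   70.    0.   74. -116.] op 0.0866 F [ 0.5 -0.8 -0.9]
shift tool [-0.0007  0.1397 -0.0009] len 0.14
turn -0.1897515660651834
```

View pics/w8.png

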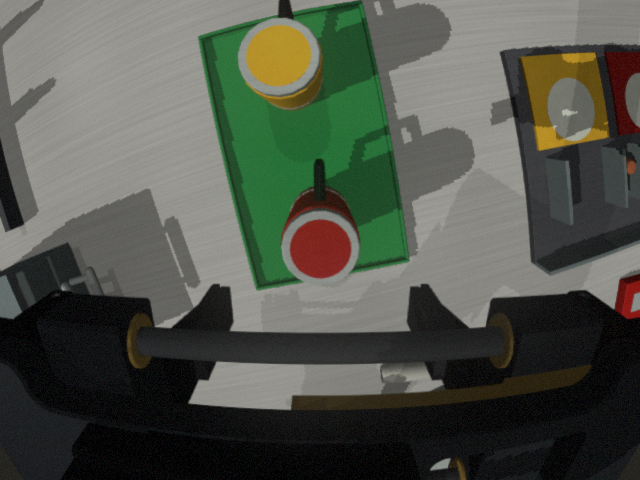

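View pics/t8.png

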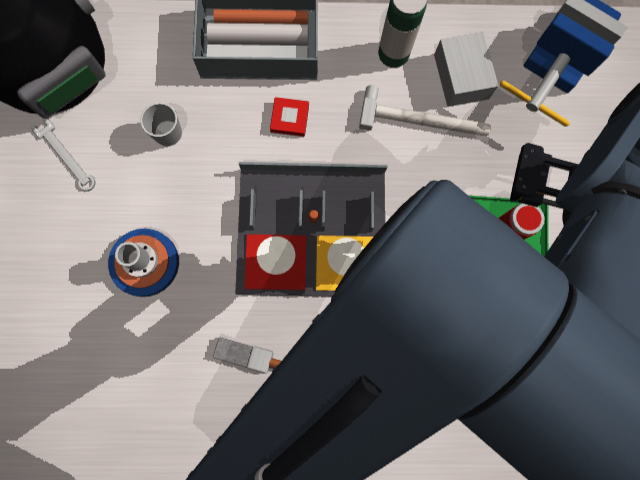

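```bash
python3 -m jog '[[[-0.0005,0.03,-0.001],0],[[0,0.03,0],0],[[0,0.035,0],0],[[0,0.025,0],0],[[0,0.014,0],0],[[0,0.005,0],0],[[0,0,0],0],[[0,0,0],0]]'
python3 -m jog '[[[0,0,0],0],[[0,0,0],0],[[0,0,0],0],[[0,0,0],0],[[0,0,0],0],[[0,0,0],0],[[0,0,0],0],[[0,0,0],0]]' 0.55 25
python3 go.py 0.5503 0.0768 0.2 179.1
python3 -m jog '[[[0,-0.015,0],0],[[0,-0.03,0],0],[[0,-0.03,0],0],[[0,-0.03,0],0],[[0,-0.015,0],0],[[0,0,0],-7.1],[[0,0,0],-7.1],[[0,0,0],0]]'
python3 go.py 0.5503 0.0768 0.22 179.1
```

```text
t: 41.25
tcp_pos: [0.6014, -0.3714, 0.1056]
orientation: [-0.56, 0.562, 0.43, -0.43]
ft_force: [-0.3, 0.4, -0.3]
opening: 0.0872
t: 42.05
tcp_pos: [0.6008, -0.3704, 0.1044]
orientation: [-0.561, 0.561, 0.43, -0.43]
ft_force: [-0.5, 2.3, 3.1]
opening: 0.0594
t 42.05 tcp [ 0.6008 -0.3704  0.1044] yaw 164.96 tilt y [ 0.  0. -1.] J [ -41.   45.   75.    0.   59. -116.] op 0.0594 F [-0.5  2.3  3.1]
shift tool [ 0.4188 -0.0955  0.1648] len 0.46
turn -14.144406509860403
t: 42.85
tcp_pos: [0.5999, -0.3705, 0.2234]
orientation: [0.504, -0.503, -0.496, 0.496]
ft_force: [0.2, 0.2, -3.3]
opening: 0.0596
t 42.85 tcp [ 0.5999 -0.3705  0.2234] yaw 179.14 tilt y [-0.002  0.001 -1.   ] J [ -41.   38.   70.   -0.   72. -130.] op 0.0596 F [ 0.2  0.2 -3.3]
shift tool [0.4465 0.0038 0.0563] len 0.45
turn 0.03904392467077855
```

```bash
python3 -m jog '[[[0.015,0,0.002],0],[[0.03,0,0.0038],0],[[0.04,0,0.005],0],[[0.04,0,0.005],0],[[0.04,0,0.005],0],[[0.04,0,0.005],0],[[0.04,0,0.005],0],[[0.04,0,0.005],0]]' >/dev/null
python3 -m jog '[[[0.04,0,0.005],0],[[0.04,0,0.005],0],[[0.04,0,0.005],0],[[0.028,0,0.0036],0],[[0.0135,0,0.0017],0],[[0,0,0],0],[[0,0,0],0],[[0,0,0],0]]'
python3 go.py 0.5505 0.0768 0.118 179.1
python3 - <<'E'
from h import *
p,d=bot.read_camera('scene'); cv2.imwrite("pics/s9.png",p[:,:,::-1])
E
```

```text
t: 44.45
tcp_pos: [0.5514, 0.0753, 0.224]
orientation: [-0.504, 0.504, 0.496, -0.496]
ft_force: [0.4, 0.6, -3.0]
opening: 0.0594
t 44.45 tcp [0.5514 0.0753 0.224 ] yaw 179.06 tilt y [ 0.    -0.001 -1.   ] J [ -4.  26.  93.  -0.  60. -93.] op 0.0594 F [ 0.4  0.6 -3. ]
shift tool [0.0016 0.106  0.0009] len 0.106
turn -0.044846102850726766
```

View pics/s9.png

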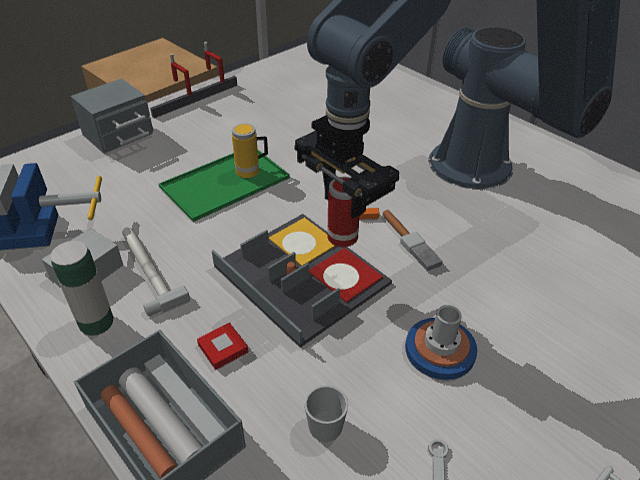

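```bash
python3 -m jog '[[[0.0015,0.025,0],0],[[0,0.03,0],0],[[0,0.025,0],0],[[0,0.015,0],0],[[0,0.007,0],0],[[0,0.003,0],0],[[0,0,0],0],[[0,0,0],0]]'
python3 -m jog '[[[0,0,0],0]]'
```

```text
t: 45.3
tcp_pos: [0.5518, 0.0778, 0.1199]
orientation: [-0.503, 0.504, 0.497, -0.496]
ft_force: [0.1, -0.0, -3.5]
opening: 0.0593
t: 45.4
tcp_pos: [0.5517, 0.0781, 0.12]
orientation: [-0.503, 0.504, 0.497, -0.496]
ft_force: [-0.3, -0.5, -2.7]
opening: 0.0594
```

```bash
python3 -m jog '[[[-0.001,0.002,0.0005],0],[[0,0,0],0],[[0,0,0],0]]'
python3 -m jog '[[[0,0.001,0],0],[[0,0,0],0],[[0,0,0],0]]'
python3 -m jog '[[[0,0.001,0],0],[[0,0,0],0],[[0,0,0],0]]'
```

```text
t: 45.7
tcp_pos: [0.5505, 0.0772, 0.1172]
orientation: [-0.504, 0.504, 0.496, -0.496]
ft_force: [-0.4, 0.9, -3.0]
opening: 0.0594
t: 46.0
tcp_pos: [0.5507, 0.0772, 0.1163]
orientation: [-0.504, 0.504, 0.496, -0.496]
ft_force: [-0.4, 1.0, 0.5]
opening: 0.0594
t: 46.3
tcp_pos: [0.5511, 0.0773, 0.1163]
orientation: [-0.503, 0.504, 0.497, -0.496]
ft_force: [-1.0, 1.1, 6.5]
opening: 0.0591
```

```bash
python3 -m jog '[[[0,0,0],0],[[0,0,0],0],[[0,0,0],0],[[0,0,0],0],[[0,0,0],0]]' 1
python3 -m jog '[[[0,-0.01,0],0],[[0,-0.02,0],0],[[0,-0.03,0],0],[[0,-0.04,0],0],[[0,-0.03,0],0],[[0,0,0],0],[[0,0,0],0]]'
python3 go.py 0.461 -0.359 0.25 165
python3 - <<'E'
from h import *
p,d=bot.read_camera('wrist'); cv2.imwrite("pics/w10.png",p[:,:,::-1])
E
```

```text
t: 46.8
tcp_pos: [0.5505, 0.0771, 0.1149]
orientation: [0.504, -0.504, -0.496, 0.496]
ft_force: [0.5, 0.5, 0.9]
opening: 0.0852
t: 47.5
tcp_pos: [0.5507, 0.0771, 0.2462]
orientation: [-0.503, 0.504, 0.497, -0.496]
ft_force: [0.2, 0.8, -0.6]
opening: 0.0867
t 47.5 tcp [0.5507 0.0771 0.2462] yaw 179.16 tilt y [ 0.002 -0.    -1.   ] J [ -4.  25.  92.  -0.  63. -93.] op 0.0867 F [ 0.2  0.8 -0.6]
shift tool [-0.4374 -0.004   0.0832] len 0.445
turn 14.159859668266222
```

View pics/w10.png

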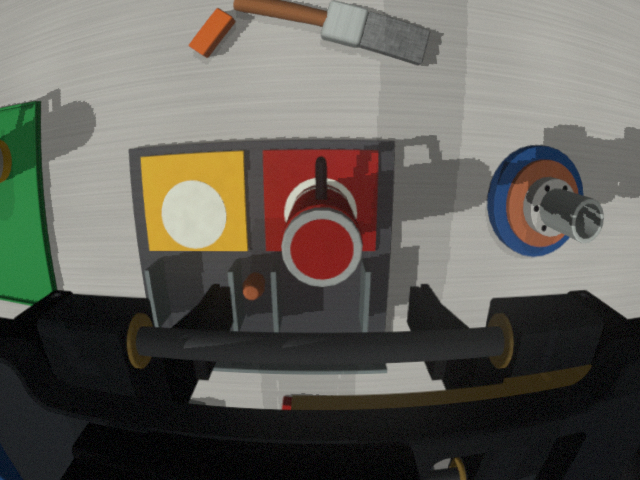

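```bash
python3 -m jog '[[[-0.0398,0,0.0076],0],[[-0.0398,0,0.0076],0],[[-0.0398,0,0.0076],0],[[-0.0398,0,0.0076],0],[[-0.0398,0,0.0076],0],[[-0.0398,0,0.0076],0],[[-0.0398,0,0.0076],0],[[-0.0398,0,0.0076],0]]' >/dev/null
python3 -m jog '[[[-0.0398,0,0.0076],0],[[-0.0398,0,0.0076],0],[[-0.0398,0,0.0076],0],[[0,0,0],7.1],[[0,0,0],7.1],[[0,0,0],0],[[0,0,0],0]]'
python3 go.py 0.461 -0.359 0.104 165
python3 - <<'E'
from h import *
p,d=bot.read_camera('wrist'); cv2.imwrite("pics/w11.png",p[:,:,::-1])
E
```

```text
t: 49.05
tcp_pos: [0.4599, -0.3587, 0.2436]
orientation: [0.562, -0.559, -0.431, 0.431]
ft_force: [-0.3, -0.7, 0.3]
opening: 0.087
t 49.05 tcp [ 0.4599 -0.3587  0.2436] yaw 165.11 tilt y [-0.002  0.002 -1.   ] J [ -49.   27.   88.   -0.   65. -124.] op 0.087 F [-0.3 -0.7  0.3]
shift tool [-0.0003  0.1396 -0.0015] len 0.14
turn 0.11355680787303868
```

View pics/w11.png

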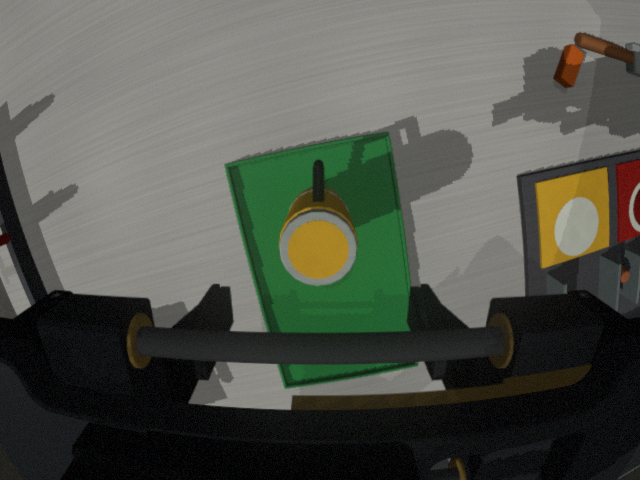

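```bash
python3 -m jog '[[[0,0.03,-0.001],0],[[0,0.03,0],0],[[0,0.035,0],0],[[0,0.025,0],0],[[0,0.014,0],0],[[0,0.005,0],0],[[0,0,0],0],[[0,0,0],0]]'
python3 -m jog '[[[0,0,0],0],[[0,0,0],0],[[0,0,0],0],[[0,0,0],0],[[0,0,0],0],[[0,0,0],0],[[0,0,0],0],[[0,0,0],0]]' 0.55 25
python3 -m jog '[[[0,-0.015,0],0],[[0,-0.03,0],0],[[0,-0.03,0],0],[[0,-0.03,0],0],[[0,-0.015,0],0],[[0,0,0],-7.1],[[0,0,0],-7],[[0,0,0],0]]'
python3 go.py 0.549 -0.0582 0.22 179.1
```

```text
t: 49.9
tcp_pos: [0.4622, -0.3603, 0.1072]
orientation: [-0.56, 0.562, 0.43, -0.43]
ft_force: [-0.2, 0.1, 0.3]
opening: 0.087
t: 50.7
tcp_pos: [0.4616, -0.3599, 0.1064]
orientation: [-0.561, 0.561, 0.43, -0.43]
ft_force: [-0.3, -0.5, 4.1]
opening: 0.0595
t: 51.5
tcp_pos: [0.461, -0.359, 0.2253]
orientation: [0.505, -0.503, -0.496, 0.496]
ft_force: [-0.1, -0.0, -2.3]
opening: 0.0596
t 51.5 tcp [ 0.461  -0.359   0.2253] yaw 179.05 tilt y [-0.001  0.002 -1.   ] J [ -49.   28.   89.    0.   63. -138.] op 0.0596 F [-0.1 -0.  -2.3]
shift tool [ 0.3022  0.0057 -0.083 ] len 0.313
turn -0.0495697171086249
```

```bash
python3 -m jog '[[[0.015,0,-0.004],0],[[0.03,0,-0.0082],0],[[0.038,0,-0.0104],0],[[0.038,0,-0.0104],0],[[0.038,0,-0.0104],0],[[0.038,0,-0.0104],0],[[0.038,0,-0.0104],0],[[0.038,0,-0.0104],0]]' >/dev/null
python3 -m jog '[[[0.02,0,-0.0055],0],[[0.0092,0,-0.0026],0],[[0,0,0],0],[[0,0,0],0],[[0,0,0],0]]'
python3 -m jog '[[[0,0.025,0],0],[[0,0.03,0],0],[[0,0.025,0],0],[[0,0.015,0],0],[[0,0.006,0],0],[[0,0.003,0],0],[[0,0,0],0],[[0,0,0],0]]'
python3 go.py 0.549 -0.0582 0.118 179.1
```

```text
t: 52.8
tcp_pos: [0.5489, -0.0599, 0.226]
orientation: [-0.505, 0.505, 0.495, -0.496]
ft_force: [0.7, -0.5, -2.1]
opening: 0.0595
t: 53.6
tcp_pos: [0.5498, -0.0593, 0.1229]
orientation: [-0.504, 0.505, 0.496, -0.495]
ft_force: [0.2, 0.1, -0.9]
opening: 0.0595
t 53.6 tcp [ 0.5498 -0.0593  0.1229] yaw 179.04 tilt y [ 0.002 -0.001 -1.   ] J [ -18.   35.   99.   -0.   47. -107.] op 0.0595 F [ 0.2  0.1 -0.9]
shift tool [0.0011 0.0049 0.0008] len 0.005
turn -0.06096295761474835
```

```bash
python3 -m jog '[[[0.001,0.0025,0.0005],0],[[0,0,0],0],[[0,0,0],0]]'
python3 -m jog '[[[0,0.0015,0],0],[[0,0,0],0],[[0,0,0],0]]'
python3 -m jog '[[[0,0.001,0],0],[[0,0,0],0],[[0,0,0],0]]'
```

```text
t: 53.9
tcp_pos: [0.5487, -0.0577, 0.1198]
orientation: [-0.504, 0.504, 0.496, -0.496]
ft_force: [-0.3, -0.5, -2.2]
opening: 0.0597
t: 54.2
tcp_pos: [0.5489, -0.0579, 0.1184]
orientation: [-0.504, 0.504, 0.496, -0.496]
ft_force: [0.5, 0.2, 1.6]
opening: 0.0593
t: 54.5
tcp_pos: [0.5491, -0.0579, 0.1183]
orientation: [-0.504, 0.505, 0.496, -0.496]
ft_force: [-0.7, -0.2, 8.0]
opening: 0.0591
```

Contact. Release, rise, then swing clear so the top camera can see everything.

```bash
python3 -m jog '[[[0,0,0],0],[[0,0,0],0],[[0,0,0],0],[[0,0,0],0],[[0,0,0],0]]' 1
python3 -m jog '[[[0,-0.01,0],0],[[0,-0.02,0],0],[[0,-0.03,0],0],[[0,-0.04,0],0],[[0,-0.03,0],0],[[0,0,0],0],[[0,0,0],0]]'
python3 -m jog '[[[-0.04,0,0.012],0],[[-0.04,0,0.012],0],[[-0.04,0,0.012],0],[[-0.04,0,0.012],0],[[-0.04,0,0.012],0],[[-0.04,0,0.012],0],[[-0.04,0,0.012],0],[[-0.04,0,0.012],0]]'
python3 -m jog '[[[-0.03,0,0.03],0],[[-0.03,0,0.03],0],[[-0.03,0,0.03],0],[[-0.03,0,0.03],0],[[-0.03,0,0.03],0],[[0,0,0],0],[[0,0,0],0],[[0,0,0],0]]'
python3 - <<'E'
from h import *
p,d=bot.read_camera('top'); cv2.imwrite("pics/t12.png",p[:,:,::-1]); np.save("pics/t12_d.npy",d)
p,d=bot.read_camera('scene'); cv2.imwrite("pics/s12.png",p[:,:,::-1]); np.save("pics/s12_d.npy",d)
from meas import *
for f,n in(('t12','top'),('s12','scene')):
    C,H,S,V,d=load(f,n); X,Y,Z=C[...,0],C[...,1],C[...,2]; print(n)
    reg=(d>0)&(abs(X-.55)<.1)&(abs(Y)<.2)
    circ(C,reg&(Z>.136)&(Z<.15)&(Y>.01),'left can'); circ(C,reg&(Z>.136)&(Z<.15)&(Y<.01),'right can')
    fx=(Y>.2)&(abs(X-.53)<.12)
    circ(C,fx&(Z>.04)&(Z<.055)&(S<80),'flange'); circ(C,fx&(Z>.098)&(Z<.115),'tube'); circ(C,fx&(Z>.014)&(Z<.04)&(S>80),'base+copper')
    for nm,c in (('left',(.5505,.077)),('right',(.549,-.058))):
        if n=='scene': c=(c[0],c[1]+.004)
        r=np.hypot(X-c[0],Y-c[1]); m=(d>0)&(r>.038)&(r<.066)&(Z>.09)&(Z<.118)&(V<70); q=C[m]
        print(nm,'handle',len(q),np.median(np.degrees(np.arctan2(q[:,1]-c[1],c[0]-q[:,0]))).round(1) if len(q) else '')
s=bot.sense(); print(s['t'],s['ft_force'],s['tcp_pos'])
E
```

```text
t: 55.0
tcp_pos: [0.5486, -0.0578, 0.1168]
orientation: [0.504, -0.504, -0.496, 0.496]
ft_force: [0.2, -0.7, 0.8]
opening: 0.0853
t: 55.7
tcp_pos: [0.5487, -0.0578, 0.2481]
orientation: [-0.503, 0.505, 0.496, -0.496]
ft_force: [-0.1, -0.2, 0.5]
opening: 0.087
t: 56.5
tcp_pos: [0.4458, -0.3768, 0.2451]
orientation: [0.506, -0.503, -0.496, 0.496]
ft_force: [0.9, -0.3, -0.8]
opening: 0.0871
t: 57.3
tcp_pos: [0.2953, -0.5222, 0.2458]
orientation: [0.505, -0.503, -0.497, 0.495]
ft_force: [0.0, -0.0, -0.4]
opening: 0.087
top
left can 872 z 0.1425 fit [0.5484 0.0772] 0.028 mec [0.5485 0.077 ] 0.0287 rect [0.5486 0.0771] [0.0553 0.0554] 81.6
right can 864 z 0.1425 fit [ 0.5477 -0.0592] 0.028 mec [ 0.5479 -0.0594] 0.0285 rect [ 0.5472 -0.0594] [0.0554 0.0557] 45.8
flange 397 z 0.0473 fit [0.536 0.327] 0.0314 mec [0.5355 0.3267] 0.0322 rect [0.5335 0.3222] [0.0521 0.0624] 63.0
tube 269 z 0.1064 fit [0.536  0.3281] 0.0216 mec [0.5359 0.3282] 0.0222 rect [0.536  0.3283] [0.0425 0.043 ] 63.7
base+copper 2464 z 0.0235 fit [0.5354 0.3277] 0.0645 mec [0.5358 0.3279] 0.0657 rect [0.5354 0.327 ] [0.129  0.1278] 27.6
left handle 72 -0.5
right handle 65 -1.0
scene
left can 482 z 0.1399 fit [0.5494 0.0819] 0.0285 mec [0.5511 0.0808] 0.0304 rect [0.5494 0.0822] [0.0567 0.0561] 88.0
right can 396 z 0.1397 fit [ 0.5481 -0.0546] 0.0286 mec [ 0.5484 -0.0552] 0.0298 rect [ 0.5475 -0.0547] [0.0576 0.0557] 45.5
flange 420 z 0.0453 fit [0.5378 0.3326] 0.0317 mec [0.5383 0.3325] 0.0325 rect [0.5422 0.3352] [0.0535 0.0628] 26.0
tube 254 z 0.1038 fit [0.537  0.3331] 0.0221 mec [0.5368 0.3325] 0.0237 rect [0.5373 0.3331] [0.0436 0.0434] 86.8
base+copper 2060 z 0.0211 fit [0.5366 0.3326] 0.0651 mec [0.5372 0.3309] 0.0671 rect [0.5392 0.3341] [0.1255 0.1282] 30.2
left handle 35 4.0
right handle 36 2.3
57.4 [0.17836412 0.16521989 0.81550539] [ 0.29587418 -0.5222547   0.24645174]
```

View pics/t12.png

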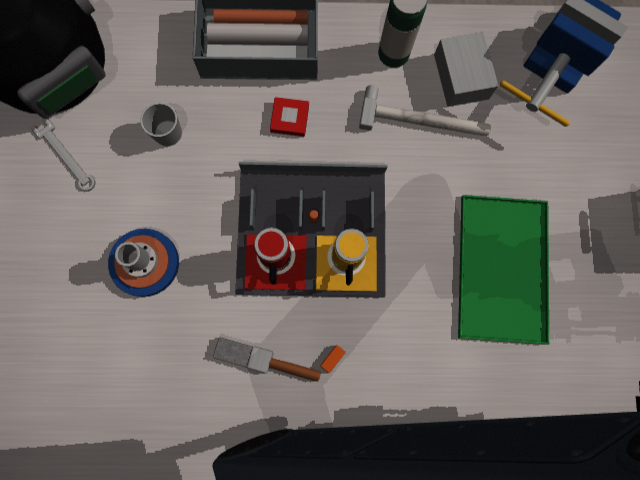

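View pics/s12.png

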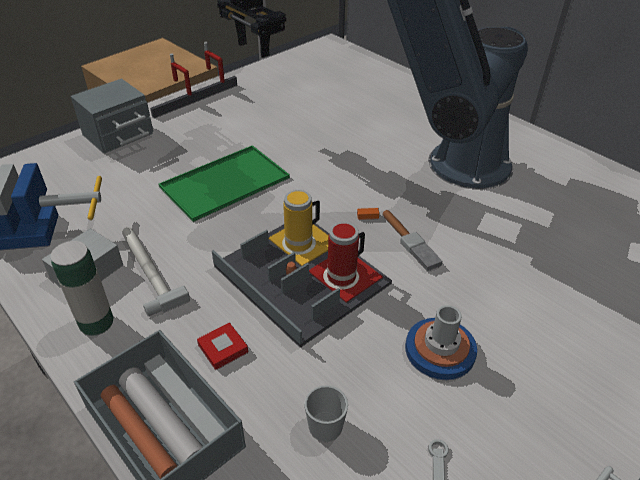

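Everything stands upright and in place, the handles point to the front, and the arm is clear, so I'm handing in.

```bash
python3 -c "
from rig import bot
print(bot.close_job())"
```

```text
the job is handed in; nothing more can be done
None
```

The job is done and handed in at about 57 s of the 144 s allowed. The hand-in gives no verdict, so what follows rests on my own last camera checks.

**What I did:**
1. I moved the red and yellow canisters upright into the tray. Each had started on the other's lane.
2. I laid the flange on the copper plate and stood the tube on it.
3. I put the red canister on the red lane and the yellow on the yellow lane, handles to the front, then drew the open gripper clear.

**Last checks, all within tolerance:**

| Item | Measured offset | Limit |
|---|---|---|
| Canisters from disc centres | about 2 mm | 15 mm |
| Canister handles from straight to the front | −1° to +4° | 17° |
| Flange from fixture centre | about 1 mm | 12 mm |
| Tube from flange centre | about 1 mm | 10 mm |

In the pictures everything stood upright, and the gripper was open and touching nothing.

**Disagreement:** the scene camera reads positions 4–5 mm further along y than the top camera. The top camera matched the arm's own positions to about 1 mm, so I relied on it. Offsets between two objects came out the same from either camera. No check failed.

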